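Click off the inspection torches and hang the kit on the bar

TASK

Put the inspection kit away at the microscope desk: switch off every torch standing in the rack by holding it and pushing its tail button fully home against the desk or the bench pad (not with the fingers), and hang each torch by its clip over the steel bar. Drape the headband magnifier over the same bar with its crown resting on it, let everything come to rest, and leave the other things on the desk alone.

Things in the scene. Friction and masses are not known exactly. Their poses are not given: they have to be found in the camera images.
- press_pad: Black rubber bench pad, 95 x 95 mm, 6 mm thick, fixed to the desk. Origin: centre of its underside, on the desk.
- rack: White plastic torch rack fixed to the desk: a plate 52 x 256 mm whose top is 85 mm above the desk, on two end legs, with four square 24 mm holes in a row along its y axis, 62 mm apart (at y = -93, -31, 31, 93 mm). Origin: centre of its underside, on the desk.
- rail_mid (a point): Middle of a fixed horizontal steel bar, 10 mm in diameter, 190 mm above the desk, on two end posts 460 mm apart. The point is on the bar's own axis; the bar runs along y, x points horizontally across it, z up.
- headband: Headband magnifier standing on its two rubber pads: stiff black arch in its x-z plane, 166 mm wide over the pads, 124 mm between the legs, 26 mm wide in y (heavy pads 72 mm), 190 g. Crown 105 to 111 mm above the origin, 96 mm long; on it a yellow lamp block 40 (x) x 26 (y) mm, up to 147 mm: grip that across y. Two lenses at its -y side. Origin: between the pads, at their underside.
- headband_crown (a point): Middle of the underside of the headband's crown, 105 mm above the headband's origin; it comes to lie on the bar. Axes as the headband's.
- slide_box: Bystander: green slide box 75 x 95 x 30 mm. Origin: centre of underside.
- dish: Bystander: white shallow dish, 70 mm across, 18 mm high. Origin: centre of underside.
- oil_bottle: Bystander: amber bottle, 32 mm across, 65 mm high. Origin: centre of underside.
- eyepiece: Bystander: black microscope eyepiece, 38 mm across, 42 mm high. Origin: centre of underside.
- mug: Bystander: blue mug, 80 mm across, 90 mm high. Origin: centre of underside.
- marker: Bystander: red marker lying on the desk, 12 mm thick, about 120 mm long. Origin: under its middle.
- torch1: Blue inspection torch, upright in a hole of the rack, or absent. Square body 20 x 20 x 110 mm, 85 g; origin: centre of the tail face (lower end; 25 mm above the desk in the rack), z up the body. A collar (x -16 to 10, y +-17, 60 to 66 mm above the origin) rests on the rack; grip the 44 mm above it across y. Steel clip on the +x side (see torch1_hook). Hung, it may lean 25 degrees.
- torch1_hook (a point): Where the bar comes to lie in the blue torch's clip: under the clip's bridge, mid-gap, 20.5 mm along x and 105 mm above the torch's origin; axes as the torch's. The clip is 10 mm wide: bridge 105 to 110 mm above the origin, out to x = 34 mm, then a prong (x = 31 to 34) down to 75 mm, so a 21 mm gap beside the body, open below.
- torch1_button (a joint): Red tail button of the blue torch, 14 mm across, under the tail: 0 = standing 11 mm out of the tail face (on), 0.009 m = clicked home, 2 mm out (off). It yields to about 5 N against its catch (press with about 10 N) and stays where it is left.
- torch2: Orange inspection torch, upright in a hole of the rack, or absent. Square body 20 x 20 x 110 mm, 85 g; origin: centre of the tail face (lower end; 25 mm above the desk in the rack), z up the body. A collar (x -16 to 10, y +-17, 60 to 66 mm above the origin) rests on the rack; grip the 44 mm above it across y. Steel clip on the +x side (see torch2_hook). Hung, it may lean 25 degrees.
- torch2_hook (a point): Where the bar comes to lie in the orange torch's clip: under the clip's bridge, mid-gap, 20.5 mm along x and 105 mm above the torch's origin; axes as the torch's. The clip is 10 mm wide: bridge 105 to 110 mm above the origin, out to x = 34 mm, then a prong (x = 31 to 34) down to 75 mm, so a 21 mm gap beside the body, open below.
- torch2_button (a joint): Red tail button of the orange torch, 14 mm across, under the tail: 0 = standing 11 mm out of the tail face (on), 0.009 m = clicked home, 2 mm out (off). It yields to about 5 N against its catch (press with about 10 N) and stays where it is left.
- torch3: Green inspection torch, upright in a hole of the rack, or absent. Square body 20 x 20 x 110 mm, 85 g; origin: centre of the tail face (lower end; 25 mm above the desk in the rack), z up the body. A collar (x -16 to 10, y +-17, 60 to 66 mm above the origin) rests on the rack; grip the 44 mm above it across y. Steel clip on the +x side (see torch3_hook). Hung, it may lean 25 degrees.
- torch3_hook (a point): Where the bar comes to lie in the green torch's clip: under the clip's bridge, mid-gap, 20.5 mm along x and 105 mm above the torch's origin; axes as the torch's. The clip is 10 mm wide: bridge 105 to 110 mm above the origin, out to x = 34 mm, then a prong (x = 31 to 34) down to 75 mm, so a 21 mm gap beside the body, open below.
- torch3_button (a joint): Red tail button of the green torch, 14 mm across, under the tail: 0 = standing 11 mm out of the tail face (on), 0.009 m = clicked home, 2 mm out (off). It yields to about 5 N against its catch (press with about 10 N) and stays where it is left.
- torch4: Grey inspection torch, upright in a hole of the rack, or absent. Square body 20 x 20 x 110 mm, 85 g; origin: centre of the tail face (lower end; 25 mm above the desk in the rack), z up the body. A collar (x -16 to 10, y +-17, 60 to 66 mm above the origin) rests on the rack; grip the 44 mm above it across y. Steel clip on the +x side (see torch4_hook). Hung, it may lean 25 degrees.
- torch4_hook (a point): Where the bar comes to lie in the grey torch's clip: under the clip's bridge, mid-gap, 20.5 mm along x and 105 mm above the torch's origin; axes as the torch's. The clip is 10 mm wide: bridge 105 to 110 mm above the origin, out to x = 34 mm, then a prong (x = 31 to 34) down to 75 mm, so a 21 mm gap beside the body, open below.
- torch4_button (a joint): Red tail button of the grey torch, 14 mm across, under the tail: 0 = standing 11 mm out of the tail face (on), 0.009 m = clicked home, 2 mm out (off). It yields to about 5 N against its catch (press with about 10 N) and stays where it is left.

How it is judged:
By the outcome, as a careful person would: the job done as asked, in the order asked, and still so for the second after the job is handed in, with the robot touching nothing.
Of torch1, torch2, torch3, torch4 only 3 to 4 are there at a start; the rules pass over those that are not, and their reading is None.
At some moment in a run one of headband may be knocked a few centimetres aside while the robot is not near it.
It also fails if it takes over 200 s, if anything falls off the work surface, if the arm or the gripper's body presses on something with over 40 N, if the wrist force passes 120 N, or if a joint passes its speed limit or range.

ROBOT

A 6-joint arm with a two-finger parallel gripper is mounted at the origin on the work surface. World frame = base frame: x ahead of the robot, y to its left, z up, the work surface at z = 0. Lengths are in m, angles in rad, forces in N, time in s.
With the tool pointing down it reaches from about 0.4 to 0.825 m from the base axis. Payload 7 kg.
Tool frame: the origin (TCP) lies on the centre line of the jaws, within the pads' length; the fingertips stand 19 mm ahead of it and the grasp point (between the pads) is the TCP; z points along the fingers, y is the line along which they close (so a half turn about z gives the same grasp; the last joint's range is limited). The gripper opens to 88 mm and grips with 3 to 60 N. Pads are 19 mm wide; open, the fingers measure 130 mm over their backs; the gripper's body (78 mm by 193 mm) begins 47 mm behind the grasp point.
Start: joints at [-0.842, 0.359, 0.012, 0, -1.224, -0.288], TCP at [0.288, -0.61, 0.246] pointing down, gripper open.
Joint ranges: [-3.07, 3.07], [-1.43, 2.12], [-1.02, 1.25], [-3.03, 1.67], [-3.05, -0], [-3.03, 3.03]. Speed limits (rad/s): [2.39, 2.39, 3.01, 3.14, 3.14, 3.14].

INTERFACE

Orientations are given as [roll, pitch, yaw] about the fixed x, y, z axes, in that order (R = Rz(yaw) Ry(pitch) Rx(roll)).
In Python, from station import arm, imaging, models gives the robot as it stands.
- The arm moves only by the tool play_rows, never from a script. Its arguments are lists of equal length, an entry for each row: "travel": the shift along the tool's x, y, z in units of 25 mm (1.0 is 25 mm), a list of three; "twist": the turn about the tool's z in units of 0.15 rad (1.0 is 0.15 rad). A call has 1 to 8 rows; each row shifts and turns the commanded pose from where the row before left it, along the tool's axes as they then stand; what a row does not reach is not made up. A row lasts 1/8 s, in which the tool goes at most 62.5 mm and 10.7 degrees, less where a joint would pass 70% of its speed; a pose out of reach is approached as far as the arm can. A call with a number of a shift or a turn outside -1 to 1 is refused whole. A call with a gripper value outside its range is refused whole. "fingers" is the opening, from 0 (shut) to 1 (fully open), set as the call begins (left out, the last holds). The fingers move at their own pace and stop on an object; "newtons" is the grip in N (left out, the last holds). Time passes only in rows, so rows that do not move let the fingers close. It gives the time, the measured TCP pose, the force, the opening and the grip force at its end, in the units of the state.
- arm.get_state(): the state, without advancing time (a new reading comes with each control period).
- imaging.grab_frame(name): name is "scene" or "top"; returns a dict with "pixels" (384x512x3 uint8, red, green, blue), "fx", "fy", "cx", "cy" (pixels), "R" (3x3) and "t" (3): a world point X has camera coordinates R X + t. Camera axes: x right, y down, z forward; pixel columns grow to the right and rows downward; lengths in m; the calibration is good to about 2 mm. A picture is of the moment at which its call begins. There is no depth.
- arm.job_done(): hands the job in; it is judged then, once.
Trained networks look in the newest picture that a camera, given by its name, has taken for a name from the list of things; names that differ only in an ending like _2 or _b are one class to them, and where a whole thing is asked for, a point or a joint stands for the part that bears it (a point fixed in the world has none). Each returns a list of dicts, best first, with "confidence" (0 to 1); they miss things now and then, are a little off and sometimes report something else, mostly with a low value. They report only what shows in the picture. A call takes as long as a camera call.
- models.boxes_of(name, camera): "extent" ([centre column, centre row, width, height] in pixels, round what is visible of it).
- models.silhouettes(name, camera): "pixels" (384x512 bool, what is visible of it) and "extent" ([centre column, centre row, width, height] in pixels, round what is visible of it).
The state is a dict: "t": time; "q": joint angles; "qd": joint speeds; "joint_efforts": joint torques, N m; "eef_pos": TCP position; "ee_rot": TCP orientation; "force": force on the tool from outside, world axes, zero at the start; "moment": the same for the moment, N m; "width": finger opening in m; "gripper_force": force on a finger pad.
Only numpy, scipy, OpenCV 4.12 (cv2) and the standard library are available. Lean on these libraries where they do the work, as an engineer would, in place of code of your own. Each camera call takes 0.05 s, during which the arm holds its last target. There are 200 camera calls.

## Working session

There is one attempt and no reset: what is moved stays moved. The work goes in short steps, Python scripts to look and compute and a tool call to move; the robot and the scene stay as the last step left them, time stands still between calls to the robot, and variables do not carry over. Pictures are saved under pics/ and viewed, at most 14 in all, crops included, and the job is handed in when it is done.

Besides the shell and the picture viewer there is one more tool, called after ">>>" as name(argument=value, ...), one argument or row to a line, values as JSON. play_rows: Moves the arm, as the interface text tells. Shifts and turns lie within -1 to 1; 1 stands for 25 mm of shift or 0.15 rad of turn. Its arguments: {"type":"object","properties":{"travel":{"type":"array","items":{"type":"array","items":{"type":"number"}}},"twist":{"type":"array","items":{"type":"number"}},"fingers":{"type":"number"},"newtons":{"type":"number"}},"required":["travel","twist"]}

```bash
ls; mkdir -p pics
python3 - <<'E'
from station import arm, imaging, models
import cv2, numpy as np
s=arm.get_state(); print(s)
for c in ("scene","top"):
    f=imaging.grab_frame(c); cv2.imwrite(f"pics/{c}0.png",cv2.resize(f["pixels"][:,:,::-1],(800,600),interpolation=cv2.INTER_CUBIC))
    print(c,f["fx"],f["fy"],f["cx"],f["cy"],np.round(f["R"],3).tolist(),np.round(f["t"],3).tolist(), "campos",np.round(-np.array(f["R"]).T@f["t"],3))
    for n in ["press_pad","rack","headband","torch1","torch2","torch3","torch4","slide_box","dish","oil_bottle","eyepiece","mug","marker"]:
        print(n,[(round(d["confidence"],2),np.round(d["extent"]).tolist()) for d in models.boxes_of(n,c)[:2]])
E
```

```text
pics
{'t': 0.0, 'q': array([-8.41838925e-01,  3.59420732e-01,  1.11032830e-02, -3.39873953e-04,
       -1.22408592e+00, -2.88104730e-01]), 'qd': array([-0.0002857 , -0.00233458,  0.0003197 ,  0.00041126,  0.00137128,
        0.00066585]), 'joint_efforts': array([-7.88811303e-04, -5.82711804e+01,  2.93048912e+01,  6.99688956e+00,
        6.85538747e-03, -1.83685670e-04]), 'eef_pos': array([ 0.28783164, -0.61008056,  0.24462195]), 'ee_rot': array([ 3.13996106e+00, -1.50325300e-04, -2.70085561e+00]), 'force': array([0.26531345, 0.7580515 , 0.40742808]), 'moment': array([ 0.02871606,  0.0040724 , -0.00422978]), 'gripper_force': 0.0, 'width': 0.08743462475790514}
scene 429.80159632895806 429.80159632895806 252.3734915388219 193.4354701975622 [[0.44, 0.898, 0.004], [0.697, -0.339, -0.632], [-0.566, 0.281, -0.775]] [-0.291, -0.332, 1.865] campos [ 1.415 -0.375  1.237]
press_pad [(0.97, [236.0, 203.0, 36.0, 29.0]), (0.51, [241.0, 221.0, 143.0, 86.0])]
rack [(0.78, [167.0, 195.0, 78.0, 44.0])]
headband [(0.95, [277.0, 161.0, 34.0, 42.0]), (0.67, [249.0, 263.0, 11.0, 26.0])]
torch1 [(0.65, [14
[... 850 characters left out ...]
k [(0.59, [313.0, 225.0, 71.0, 18.0])]
headband [(0.69, [211.0, 220.0, 19.0, 45.0]), (0.67, [315.0, 224.0, 68.0, 16.0])]
torch1 [(0.64, [308.0, 222.0, 9.0, 7.0]), (0.44, [323.0, 223.0, 14.0, 10.0])]
torch2 [(0.64, [308.0, 222.0, 9.0, 7.0]), (0.44, [323.0, 223.0, 14.0, 10.0])]
torch3 [(0.64, [308.0, 222.0, 9.0, 7.0]), (0.44, [323.0, 223.0, 14.0, 10.0])]
torch4 [(0.64, [308.0, 222.0, 9.0, 7.0]), (0.44, [323.0, 223.0, 14.0, 10.0])]
slide_box [(0.71, [267.0, 168.0, 21.0, 20.0])]
dish [(0.56, [230.0, 162.0, 12.0, 14.0]), (0.56, [210.0, 220.0, 20.0, 43.0])]
oil_bottle []
eyepiece [(0.53, [260.0, 222.0, 8.0, 12.0])]
mug [(0.95, [139.0, 213.0, 24.0, 29.0])]
marker [(0.59, [274.0, 143.0, 5.0, 24.0])]
```

View pics/scene0.png

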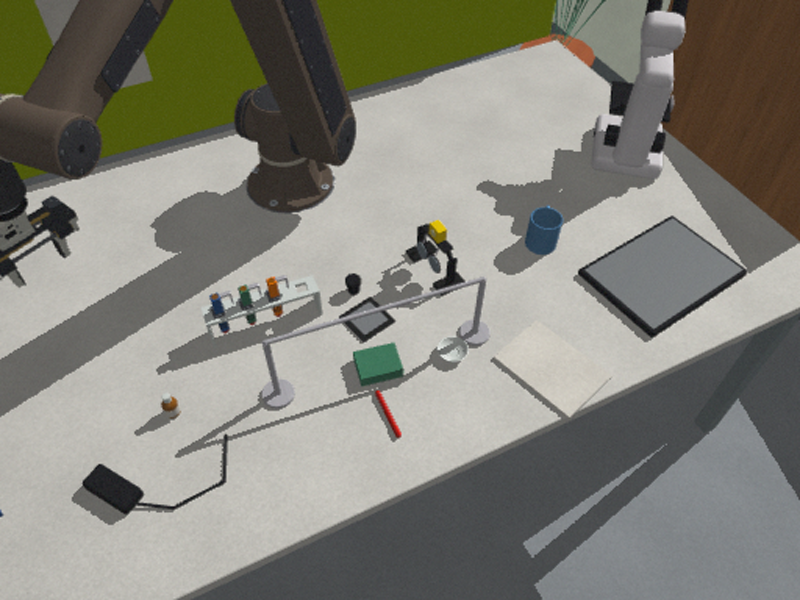

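View pics/top0.png

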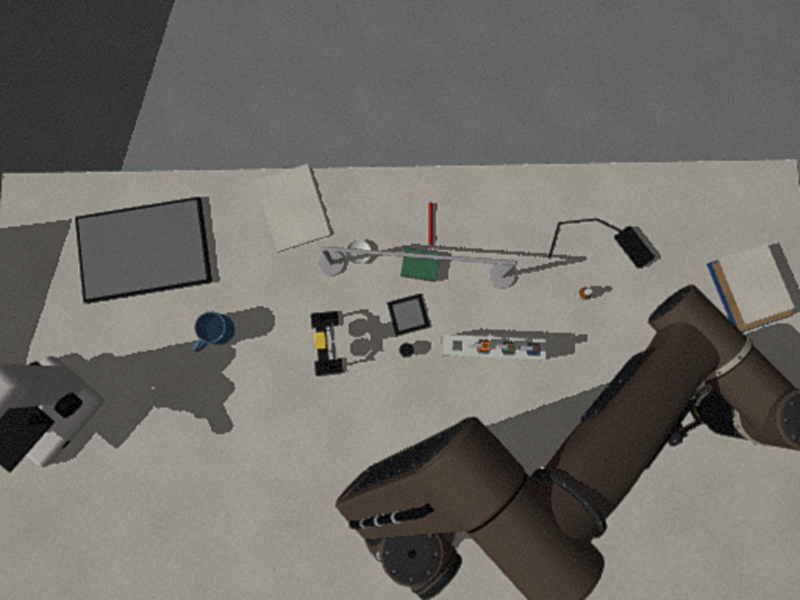

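The scene view shows three torches in the rack: blue at (217,310), green at (245,298) and orange at (272,290). The 4th hole is empty at about (303,287). The bar runs from (267,342) to (483,282), and the headband stands at (435,255) with its lamp block at (437,232). The top view agrees. I'll zoom in on these for measurement.

```bash
cat > h.py <<'E'
import numpy as np, cv2
from station import arm, imaging, models
def cam(c):
    f=imaging.grab_frame(c); f["R"]=np.array(f["R"]); f["t"]=np.array(f["t"]); return f
def proj(f,X):
    p=np.atleast_2d(X)@f["R"].T+f["t"]; return np.c_[f["fx"]*p[:,0]/p[:,2]+f["cx"], f["fy"]*p[:,1]/p[:,2]+f["cy"]]
def onz(f,uv,z):
    uv=np.atleast_2d(uv); d=np.c_[(uv[:,0]-f["cx"])/f["fx"],(uv[:,1]-f["cy"])/f["fy"],np.ones(len(uv))]@f["R"]
    o=-f["R"].T@f["t"]; return o+d*((z-o[2])/d[:,2])[:,None]
def crop(f,x0,y0,x1,y1,w=400,h=300):
    return cv2.resize(f["pixels"][y0:y1,x0:x1,::-1],(w,h),interpolation=cv2.INTER_CUBIC)
E
python3 - <<'E'
from h import *
s=cam("scene"); t=cam("top")
im=np.vstack([np.hstack([crop(s,120,165,220,240),crop(t,275,195,355,255)]),np.hstack([crop(s,245,130,325,190),crop(t,190,150,350,270)])])
cv2.imwrite("pics/c1.png",im)
np.set_printoptions(precision=4,suppress=True)
# bar ends from 800-scale view estimates (top / scene)
k=0.64
print("bar top-view at z=.195", onz(t,[[325*k,249*k],[516*k,263*k]],.195))
print("bar scene", onz(s,[[267*k,342*k],[483*k,282*k]],.195))
for n in ["rack","headband","press_pad"]:
    for f,c in ((s,"scene"),(t,"top")):
        r=models.silhouettes(n,c)
        if r:
            m=r[0]["pixels"].astype(np.uint8); 
            print(n,c,r[0]["confidence"],r[0]["extent"],m.sum(), cv2.minAreaRect(cv2.findNonZero(m)))
for col,lo,hi in (("red?",0,0),):pass
hsv=cv2.cvtColor(t["pixels"],cv2.COLOR_RGB2HSV)
def blob(f,h0,h1,box,smin=110,vmin=60):
    h=cv2.cvtColor(f["pixels"],cv2.COLOR_RGB2HSV); m=(h[...,0]>=h0)&(h[...,0]<=h1)&(h[...,1]>smin)&(h[...,2]>vmin)
    x0,y0,x1,y1=box; mm=np.zeros_like(m); mm[y0:y1,x0:x1]=m[y0:y1,x0:x1]; ys,xs=np.nonzero(mm); return len(xs),xs.min(),xs.max(),ys.min(),ys.max(),xs.mean(),ys.mean()
print("yellow top",blob(t,20,35,(190,190,225,245)),"scene",blob(s,20,35,(255,130,300,170)))
E
```

```text
bar top-view at z=.195 [[ 0.6722  0.1878  0.195 ]
 [ 0.6295 -0.2668  0.195 ]]
bar scene [[ 0.6362 -0.2588  0.195 ]
 [ 0.6857  0.19    0.195 ]]
rack scene 0.6 [168.6, 198.8, 80.5, 45.5] 773 ((167.68450927734375, 197.59744262695312), (24.701831817626953, 76.24125671386719), 72.83808135986328)
rack top 0.89 [315.5, 222.6, 66.3, 16.1] 514 ((315.145263671875, 222.1429443359375), (66.11797332763672, 12.864736557006836), 2.9108378887176514)
headband scene 0.96 [277.2, 160.4, 34.0, 44.9] 717 ((276.2069091796875, 164.51724243164062), (43.824100494384766, 28.225690841674805), 68.19859313964844)
headband top 0.76 [210.4, 220.2, 22.1, 37.7] 604 ((207.46861267089844, 219.57640075683594), (40.814109802246094, 19.317445755004883), 85.76361083984375)
press_pad scene 0.89 [236.1, 204.2, 33.0, 24.5] 482 ((235.08106994628906, 203.5135040283203), (23.482023239135742, 26.50446128845215), 54.46232223510742)
press_pad top 0.63 [261.9, 203.4, 23.5, 28.0] 498 ((260.7115173339844, 201.44232177734375), (22.803504943847656, 22.715801239013672), 74.74488067626953)
yellow top (85, np.int64(201), np.int64(208), np.int64(212), np.int64(223), np.float64(204.68235294117648), np.float64(217.41176470588235)) scene (125, np.int64(274), np.int64(285), np.int64(141), np.int64(155), np.float64(279.744), np.float64(147.696))
```

View pics/c1.png

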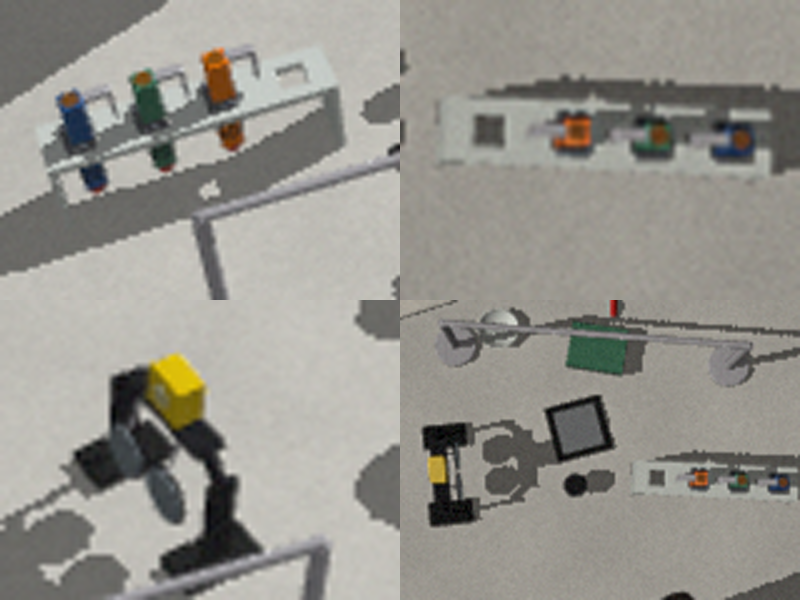

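Crops: the clips all point to world +y (right-up in the scene crop, left in the top crop). The lenses are on the headband's -y side, and its x axis is roughly world x. Next I'll fit the bar, the torches and the headband, then overlay the models.

```bash
cat >> h.py <<'E'
def barfit(f,p0,p1,zs=.190,n=60,w=5):
    """p0,p1 world xy ends; refine axis line in one view, returns per-sample world points at z=.19"""
    g=cv2.GaussianBlur(f["pixels"],(0,0),0.6).astype(float).mean(2); out=[]
    A=proj(f,[[*p0,zs],[*p1,zs]]); d=(A[1]-A[0])/np.linalg.norm(A[1]-A[0]); nrm=np.array([-d[1],d[0]])
    o=np.arange(-w,w+.01,.25)
    for a in np.linspace(.06,.94,n):
        c=A[0]+a*(A[1]-A[0]); P=(c+o[:,None]*nrm).astype(np.float32)
        out.append(cv2.remap(g.astype(np.float32),P[:,0].reshape(1,-1),P[:,1].reshape(1,-1),1)[0])
    return o,np.array(out),A,nrm
E
python3 - <<'E'
from h import *
np.set_printoptions(precision=1,suppress=True,linewidth=200)
s=cam("scene"); t=cam("top")
for nm,f in (("top",t),("scene",s)):
    o,P,A,n=barfit(f,(.632,-.262),(.680,.189)); print(nm,A.ravel(),n)
    for k in range(0,60,10): print(np.median(P[k:k+10],0)[::2])
def col(f,h0,h1,box,smin,vmin=50):
    h=cv2.cvtColor(f["pixels"],cv2.COLOR_RGB2HSV); m=(h[...,0]>=h0)&(h[...,0]<=h1)&(h[...,1]>smin)&(h[...,2]>vmin)
    x0,y0,x1,y1=box; m=m[y0:y1,x0:x1]; ys,xs=np.nonzero(m); return len(xs),(xs.min()+x0,xs.max()+x0,ys.min()+y0,ys.max()+y0),round(xs.mean()+x0,2),round(ys.mean()+y0,2)
for c,(a,b,sm) in dict(orange=(4,18,130),green=(45,90,60),blue=(95,125,90)).items():
    print(c,col(t,a,b,(280,205,350,235),sm),col(s,a,b,(125,172,195,215),sm))
E
```

```text
top [328.7 167.9 207.8 157.6] [ 0.1 -1. ]
[147.9 148.2 148.3 148.8 148.6 146.2 140.4 133.7 130.8 129.5 129.4 127.5 126.7 130.4 139.2 145.7 150.4 151.4 148.  136.8 117.8]
[150.7 150.2 150.2 150.5 148.6 145.5 138.3 131.7 129.5 129.9 129.4 126.3 127.7 132.  140.3 146.7 149.6 148.  140.3 123.3 107.2]
[ 71.1  70.4  69.2  68.3  70.2  75.7  84.5 101.6 118.3 123.2 122.2 108.3  92.8  81.4  75.   72.1  78.3  86.4  97.8 104.8  99.1]
[ 79.3  77.6  76.6  78.2  80.6  86.1  96.6 113.6 124.3 128.  119.8 107.5  92.7  82.2  72.6  69.9  68.7  68.8  70.1  76.1  86.6]
[150.3 140.7 125.8 114.3 104.3  99.6 109.2 119.7 127.1 125.6 117.8 107.6 110.9 121.1 125.2 135.2 143.8 146.5 149.7 151.6 146.2]
[ 91.7  94.7 100.7 108.3 109.6 116.5 122.  127.  128.3 124.9 124.2 126.1 133.9 141.1 144.7 147.6 147.5 147.3 146.9 146.7 147. ]
scene [169.6 219.2 307.8 180.4] [0.3 1. ]
[105.3 106.9 110.7 119.9 131.9 143.8 154.8 155.9 148.8 138.  128.8 130.5 146.1 164.  178.1 184.7 186.9 187.2 187.6 187.7 187.9]
[189.5 189.3 189.1 186.9 182.5 176.3 168.2 157.9 145.6 133.4 128.  134.7 153.  171.8 181.4 186.8 188.4 188.6 188.7 188.7
[... 476 characters left out ...]
 188.6 189.4 189.6 189.4 189.  188.6 188.7]
orange (43, (np.int64(306), np.int64(344), np.int64(218), np.int64(223)), np.float64(317.14), np.float64(221.09)) (111, (np.int64(136), np.int64(180), np.int64(177), np.int64(201)), np.float64(171.37), np.float64(187.34))
green (11, (np.int64(322), np.int64(328), np.int64(219), np.int64(224)), np.float64(325.0), np.float64(222.73)) (61, (np.int64(153), np.int64(162), np.int64(184), np.int64(206)), np.float64(157.2), np.float64(192.3))
blue (14, (np.int64(338), np.int64(345), np.int64(220), np.int64(225)), np.float64(341.29), np.float64(223.43)) (76, (np.int64(134), np.int64(145), np.int64(189), np.int64(211)), np.float64(139.7), np.float64(198.89))
```

Run:
```python
from h import *
np.set_printoptions(precision=4,suppress=True,linewidth=200)
s=cam("scene"); t=cam("top")
print("hole",onz(t,[[292.8,221.2]],.085)[0],"scene",onz(s,[[120+290/4,165+74/4]],.085)[0])
print("tops top-view",onz(t,[[310.4,221.2],[326,222.6],[342.6,223]],.133))
# scene: top-face centres in crop (x4)
print("tops scene",onz(s,[[120+214/4,165+56/4],[120+142/4,165+76/4],[120+69/4,165+99/4]],.135))
print("rack corners",onz(t,[[283.2,214],[283.2,227.6],[349.2,230],[349.2,217]],.085))
print("lamp top",onz(t,[[204.7,217.4]],.147),"scene top face", onz(s,[[245+177/5,130+67/5]],.147))
# headband pads top view (crop x2.5.. origin 190,150; scale 2.5)
k=2.5
print("pads",onz(t,[[190+445/k,150+(436-300)/k],[190+450/k,150+(512-300)/k]],.02))
print("press_pad",onz(t,[[190+579/k,150+(427-300)/k]],.006),onz(s,[[235.1,203.5]],.006))
```

```text
hole [ 0.4414 -0.1318  0.085 ] scene [ 0.4416 -0.1272  0.085 ]
tops top-view [[ 0.4378 -0.194   0.133 ]
 [ 0.4313 -0.2531  0.133 ]
 [ 0.4285 -0.3163  0.133 ]]
tops scene [[ 0.4368 -0.1887  0.135 ]
 [ 0.4316 -0.2506  0.135 ]
 [ 0.4293 -0.313   0.135 ]]
rack corners [[ 0.4704 -0.0949  0.085 ]
 [ 0.4172 -0.0933  0.085 ]
 [ 0.4026 -0.3517  0.085 ]
 [ 0.4534 -0.3545  0.085 ]]
lamp top [[0.4594 0.2063 0.147 ]] scene top face [[0.4541 0.2139 0.147 ]]
pads [[ 0.5073 -0.4509  0.02  ]
 [ 0.383  -0.4514  0.02  ]]
press_pad [[ 0.5191 -0.6797  0.006 ]] [[ 0.5314 -0.0058  0.006 ]]
```

```bash
cat >> h.py <<'E'
def plan(x,y,z,yaw,n,start=None):
    """rows (tool frame units) from the measured pose to a target, n rows"""
    st=arm.get_state(); p=np.array(st["eef_pos"]); w=st["ee_rot"][2]
    if start is not None: p,w=np.array(start[:3]),start[3]
    d=(np.array([x,y,z])-p)/n; dw=((yaw-w+np.pi)%(2*np.pi)-np.pi)/n; rows=[]
    for i in range(n):
        a=w+i*dw; c,s=np.cos(a),np.sin(a)
        rows.append([round(float(v)/.025,2) for v in (c*d[0]+s*d[1], s*d[0]-c*d[1], -d[2])])
    print("travel",rows,"\ntwist",round(-dw/.15,3),"x",n)
E
python3 -c "
from h import *
plan(.429,-.3147,.20,-1.638,16)"
```

```text
travel [[-0.63, 0.52, 0.11], [-0.67, 0.48, 0.11], [-0.7, 0.43, 0.11], [-0.72, 0.38, 0.11], [-0.75, 0.33, 0.11], [-0.77, 0.28, 0.11], [-0.79, 0.23, 0.11], [-0.8, 0.18, 0.11], [-0.81, 0.13, 0.11], [-0.82, 0.07, 0.11], [-0.82, 0.02, 0.11], [-0.82, -0.04, 0.11], [-0.81, -0.09, 0.11], [-0.81, -0.15, 0.11], [-0.79, -0.2, 0.11], [-0.78, -0.25, 0.11]] 
twist -0.443 x 16
```

>>> play_rows(
  travel=[
    [-0.63,0.52,0.11],
    [-0.67,0.48,0.11],
    [-0.7,0.43,0.11],
    [-0.72,0.38,0.11],
    [-0.75,0.33,0.11],
    [-0.77,0.28,0.11],
    [-0.79,0.23,0.11],
    [-0.8,0.18,0.11],
  ],
  twist=[-0.44,-0.44,-0.44,-0.44,-0.44,-0.44,-0.44,-0.44],
  fingers=0.7,
  newtons=40,
)

```text
t: 3.0
eef_pos: [0.3594, -0.4614, 0.2234]
ee_rot: [-3.142, 0.0, -2.168]
force: [0.4, 0.4, 0.2]
width: 0.0614
gripper_force: 0.0
```

>>> play_rows(
  travel=[
    [-0.81,0.13,0.11],
    [-0.82,0.07,0.11],
    [-0.82,0.02,0.11],
    [-0.82,-0.04,0.11],
    [-0.81,-0.09,0.11],
    [-0.81,-0.15,0.11],
    [-0.79,-0.2,0.11],
    [-0.78,-0.25,0.11],
  ],
  twist=[-0.44,-0.44,-0.44,-0.44,-0.44,-0.44,-0.44,-0.44],
)

```text
t: 4.0
eef_pos: [0.4306, -0.3138, 0.2014]
ee_rot: [-3.141, -0.0, -1.64]
force: [-0.6, -0.4, -0.1]
width: 0.0615
gripper_force: 0.0
```

Run:
```python
from h import *
s=cam("scene"); t=cam("top")
st=arm.get_state(); print(st["eef_pos"],st["ee_rot"],st["width"],st["q"])
tip=st["eef_pos"]-[0,0,.019]; print("tip px",proj(s,tip),proj(t,tip))
plan(.429,-.3147,.115,-1.638,8)
cv2.imwrite("pics/g1.png",np.hstack([crop(s,110,130,230,220),crop(t,275,175,395,265)]))
```

```text
[ 0.43075593 -0.31324946  0.20131894] [ 3.14150009e+00  2.47170165e-04 -1.63999217e+00] 0.061679933394738026 [-2.60529279e-01  1.59916726e-01 -3.64979772e-01 -2.60047277e-04
 -1.04603772e+00  1.91463750e-01]
tip px [[134.3348374  180.76771239]] [[344.75735211 221.79907745]]
travel [[0.01, 0.01, 0.43], [0.01, 0.01, 0.43], [0.01, 0.01, 0.43], [0.01, 0.01, 0.43], [0.01, 0.01, 0.43], [0.01, 0.01, 0.43], [0.01, 0.01, 0.43], [0.01, 0.01, 0.43]] 
twist -0.002 x 8
```

View pics/g1.png

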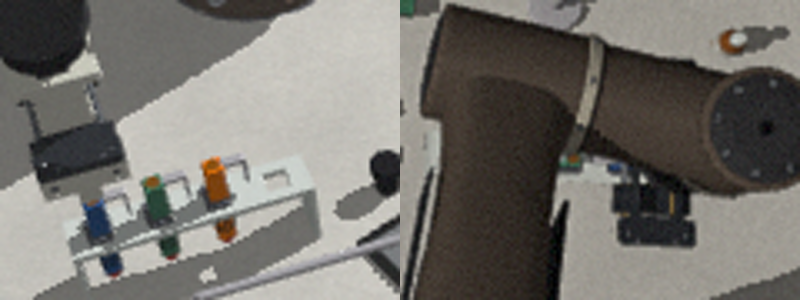

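The gripper hangs over the blue torch: the crop shows the torch top at (93,205), which agrees with the projected tip axis. Next I descend and grasp.

>>> play_rows(
  travel=[
    [0.01,0.01,0.43],
    [0.01,0.01,0.43],
    [0.01,0.01,0.43],
    [0.01,0.01,0.43],
    [0.01,0.01,0.43],
    [0.01,0.01,0.43],
    [0.01,0.01,0.43],
    [0.01,0.01,0.43],
  ],
  twist=[0,0,0,0,0,0,0,0],
)

```text
t: 5.1
eef_pos: [0.428, -0.3169, 0.1149]
ee_rot: [-3.142, -0.0, -1.645]
force: [1.0, -0.5, -0.2]
width: 0.0615
gripper_force: 0.0
```

>>> play_rows(
  travel=[
    [0,0,0],
    [0,0,0],
    [0,0,0],
    [0,0,0],
    [0,0,0],
    [0,0,0],
  ],
  twist=[0,0,0,0,0,0],
  fingers=0,
)

```text
t: 5.85
eef_pos: [0.4282, -0.3169, 0.1159]
ee_rot: [-3.141, -0.0, -1.645]
force: [0.4, 0.2, 2.3]
width: 0.0197
gripper_force: 39.9
```

Run:
```python
from h import *
st=arm.get_state(); print(st["eef_pos"],st["ee_rot"],st["width"],st["gripper_force"],st["force"],st["q"])
print(st["moment"])
s=cam("scene"); cv2.imwrite("pics/g2.png",crop(s,110,150,190,210,640,480))
```

```text
[ 0.42823411 -0.31694549  0.11585691] [-3.14099946e+00 -2.33367514e-04 -1.64470209e+00] 0.019703090747573447 39.864633679389954 [0.40349987 0.18314647 2.25501432] [-2.68789846e-01  2.50563441e-01 -4.72444742e-01  1.52223441e-04
 -8.47160996e-01  1.94783396e-01]
[ 0.11932013  0.06252374 -0.05672192]
```

View pics/g2.png

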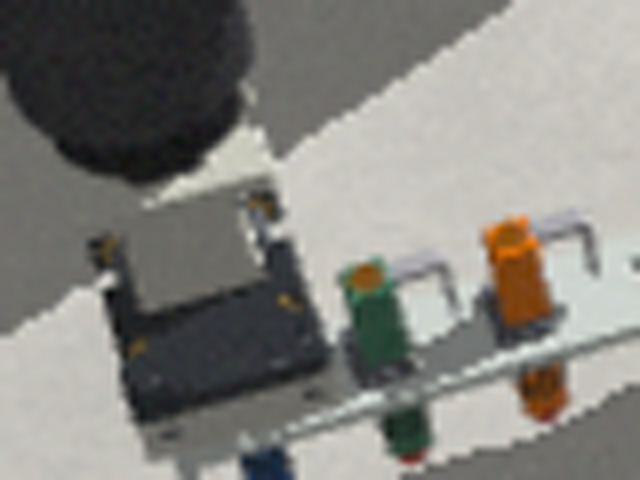

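Gripped (19.7 mm wide). I lift it, move to clear desk beyond the rack's end, then press slowly.

>>> play_rows(
  travel=[
    [0,0,-0.7],
    [0,0,-0.9],
    [0,0,-0.9],
    [0,0,-0.9],
    [1,0,0],
    [1,0,0],
    [1,0,0],
    [1,0,0],
  ],
  twist=[0,0,0,0,0,0,0,0],
  newtons=50,
)

```text
t: 6.9
eef_pos: [0.4202, -0.4171, 0.2001]
ee_rot: [3.141, 0.001, -1.645]
force: [0.7, 0.7, -1.8]
width: 0.0198
gripper_force: 49.9
```

>>> play_rows(
  travel=[
    [0,0,0],
    [0,0,0.9],
    [0,0,0.9],
    [0,0,0.9],
    [0,0,0.9],
    [0,0,0.15],
    [0,0,0],
  ],
  twist=[0,0,0,0,0,0,0],
)

```text
t: 7.78
eef_pos: [0.4208, -0.4164, 0.1071]
ee_rot: [3.141, -0.0, -1.644]
force: [-0.2, -0.3, -1.0]
width: 0.0198
gripper_force: 49.9
```

Run:
```python
from h import *
st=arm.get_state(); print(st["eef_pos"],st["ee_rot"],st["width"],st["gripper_force"],st["force"])
s=cam("scene"); p=proj(s,[.421,-.416,.05])[0].astype(int); print(p)
cv2.imwrite("pics/g3.png",crop(s,p[0]-40,p[1]-35,p[0]+40,p[1]+25,640,480))
```

```text
[ 0.42076605 -0.41638927  0.10712274] [ 3.14137589e+00 -5.98347784e-05 -1.64438710e+00] 0.019772199905330277 49.857720136642456 [-0.19564114 -0.28747116 -1.03734631]
[112 214]
```

View pics/g3.png

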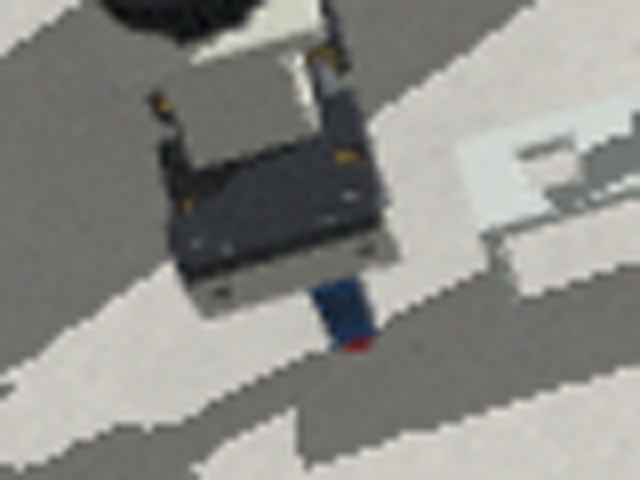

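The blue torch is held upright with its red button, at (355,343) in the crop, just above the desk. Pressing slowly.

>>> play_rows(
  travel=[
    [0,0,0.14],
    [0,0,0.1],
    [0,0,0.1],
    [0,0,0.1],
    [0,0,0.08],
    [0,0,0.05],
    [0,0,0],
  ],
  twist=[0,0,0,0,0,0,0],
)

```text
t: 8.7
eef_pos: [0.4209, -0.4168, 0.0928]
ee_rot: [-3.141, -0.0, -1.645]
force: [0.2, 1.3, 5.1]
width: 0.0199
gripper_force: 49.9
```

>>> play_rows(
  travel=[
    [0,0,0.04],
    [0,0,0.04],
    [0,0,0],
  ],
  twist=[0,0,0],
)

```text
t: 9.07
eef_pos: [0.421, -0.417, 0.0927]
ee_rot: [-3.14, -0.001, -1.644]
force: [-3.2, 4.8, 19.7]
width: 0.0198
gripper_force: 49.9
```

It stops hard at 19.7 N with the TCP at 92.7 mm, as expected for a button fully home. Now I lift and carry it to the bar.

Run:
```python
from h import *
w=-1.645
plan(.55,-.2057,.245,-3.244,16,start=(.421,-.417,.193,w))
```

```text
travel [[-0.55, -0.28, -0.13], [-0.58, -0.23, -0.13], [-0.6, -0.17, -0.13], [-0.61, -0.11, -0.13], [-0.62, -0.05, -0.13], [-0.62, 0.02, -0.13], [-0.61, 0.08, -0.13], [-0.6, 0.14, -0.13], [-0.59, 0.2, -0.13], [-0.56, 0.26, -0.13], [-0.54, 0.31, -0.13], [-0.5, 0.36, -0.13], [-0.46, 0.41, -0.13], [-0.42, 0.45, -0.13], [-0.37, 0.49, -0.13], [-0.32, 0.53, -0.13]] 
twist 0.666 x 16
```

>>> play_rows(
  travel=[
    [0,0,-0.4],
    [0,0,-0.9],
    [0,0,-0.9],
    [0,0,-0.9],
    [0,0,-0.9],
  ],
  twist=[0,0,0,0,0],
)

```text
t: 9.7
eef_pos: [0.4202, -0.4163, 0.1906]
ee_rot: [3.14, 0.001, -1.645]
force: [0.6, -0.6, -1.8]
width: 0.0196
gripper_force: 49.9
```

>>> play_rows(
  travel=[
    [-0.55,-0.28,-0.13],
    [-0.58,-0.23,-0.13],
    [-0.6,-0.17,-0.13],
    [-0.61,-0.11,-0.13],
    [-0.62,-0.05,-0.13],
    [-0.62,0.02,-0.13],
    [-0.61,0.08,-0.13],
    [-0.6,0.14,-0.13],
  ],
  twist=[0.67,0.67,0.67,0.67,0.67,0.67,0.67,0.67],
)

```text
t: 10.7
eef_pos: [0.4852, -0.3103, 0.216]
ee_rot: [3.14, -0.0, -2.452]
force: [-0.2, 0.3, -1.3]
width: 0.0197
gripper_force: 49.9
```

>>> play_rows(
  travel=[
    [-0.59,0.2,-0.13],
    [-0.56,0.26,-0.13],
    [-0.54,0.31,-0.13],
    [-0.5,0.36,-0.13],
    [-0.46,0.41,-0.13],
    [-0.42,0.45,-0.13],
    [-0.37,0.49,-0.13],
    [-0.32,0.53,-0.13],
  ],
  twist=[0.66,0.66,0.66,0.66,0.66,0.66,0.66,0.66],
)

```text
t: 11.7
eef_pos: [0.5496, -0.2049, 0.2419]
ee_rot: [3.141, -0.001, 3.039]
force: [0.0, -0.0, -1.4]
width: 0.0197
gripper_force: 49.9
```

Run:
```python
from h import *
st=arm.get_state(); print(st["eef_pos"],st["ee_rot"],st["width"],st["force"],st["q"])
plan(.614,-.204,.237,-3.244,6)
s=cam("scene"); t=cam("top")
print(proj(s,st["eef_pos"]),proj(t,st["eef_pos"]))
cv2.imwrite("pics/g4.png",np.hstack([crop(s,130,150,230,225),crop(t,250,120,370,210)]))
```

```text
[ 0.54964765 -0.2049259   0.24193763] [ 3.14132776e+00 -1.40668466e-03  3.03878955e+00] 0.019742476274673577 [ 0.02601513 -0.02355457 -1.41000276] [-2.40201816e-02  2.17667768e-01 -1.93177011e-01 -4.08556739e-04
 -1.16133305e+00 -1.64941653e+00]
travel [[-0.43, 0.05, 0.03], [-0.43, 0.05, 0.03], [-0.43, 0.05, 0.03], [-0.43, 0.05, 0.03], [-0.43, 0.05, 0.03], [-0.43, 0.05, 0.03]] 
twist -0.0 x 6
[[176.06565021 182.78606893]] [[316.58996055 188.21899914]]
```

View pics/g4.png

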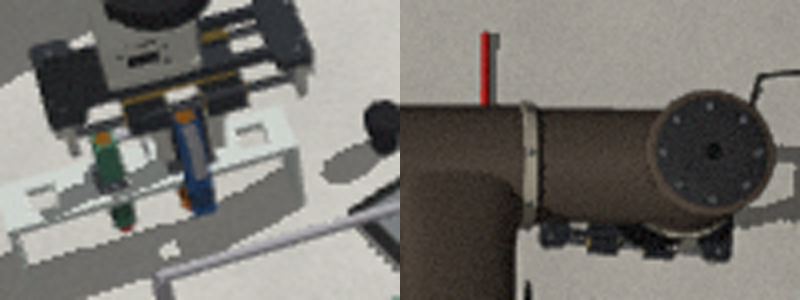

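Run:
```python
from h import *
s=cam("scene"); st=arm.get_state(); p=st["eef_pos"]; w=st["ee_rot"][2]; ax=-np.array([np.cos(w),np.sin(w),0])
print(ax)
for o in (-.002,0,.002,.004): print(o,proj(s,p+ax*o+[0,0,.0193]))
z=p[2]-.0907
# clip bridge outer top edge, prong bottom, body lower front corners, button
for nm,x,y,h in (("prong bottom",.0325,0,.075),("bridge outer top",.034,0,.110),("tail",0,0,0),("tail front +",.01,.01,0),("tail front -",.01,-.01,0)):
    ay=np.array([-ax[1],ax[0],0]); print(nm,proj(s,[p[0],p[1],z]+ax*(x+.002)+ay*y+[0,0,h]))
cv2.imwrite("pics/g5.png",crop(s,155,160,195,220,500,600*5//4)[:600])
im=crop(s,155,165,205,225,500,600); cv2.imwrite("pics/g5.png",im)
```

```text
[ 0.99527257 -0.09712111 -0.        ]
-0.002 [[175.05321283 178.16380787]]
0 [[175.21566789 178.63307495]]
0.002 [[175.37841983 179.10319962]]
0.004 [[175.54146948 179.57418422]]
prong bottom [[179.56454488 194.31083067]]
bridge outer top [[178.19142735 187.22884279]]
tail [[179.99170211 201.67129205]]
tail front + [[183.82603121 203.12562645]]
tail front - [[177.72181796 204.84728267]]
```

View pics/g5.png

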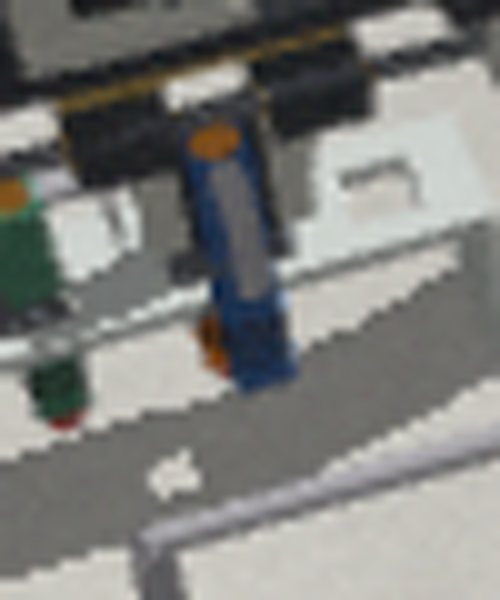

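Scene projections of the held torch agree with the picture to under 1 px: lens at (176.4,179.0), prong bottom at (180,194.8). So I cross over the bar and lower it.

>>> play_rows(
  travel=[
    [-0.42,0.05,0.03],
    [-0.42,0.05,0.03],
    [-0.42,0.05,0.03],
    [-0.42,0.05,0.03],
    [-0.42,0.05,0.03],
    [-0.4,0.05,0.03],
    [0,0,0],
    [0,0,0],
  ],
  twist=[0,0,0,0,0,0,0,0],
)

```text
t: 12.85
eef_pos: [0.6126, -0.2041, 0.238]
ee_rot: [3.142, -0.0, 3.042]
force: [-1.5, -0.6, -1.5]
width: 0.0198
gripper_force: 49.9
```

Run:
```python
from h import *
st=arm.get_state(); print(st["eef_pos"],st["ee_rot"],st["force"])
s=cam("scene"); print(proj(s,st["eef_pos"]))
p=proj(s,st["eef_pos"])[0].astype(int)
cv2.imwrite("pics/g6.png",crop(s,p[0]-25,p[1]-15,p[0]+25,p[1]+45,500,600))
```

```text
[ 0.61258032 -0.20410414  0.23798022] [ 3.14151786e+00 -3.24723808e-04  3.04243855e+00] [-1.45507697 -0.61700423 -1.45634928]
[[183.70100268 198.04729609]]
```

View pics/g6.png

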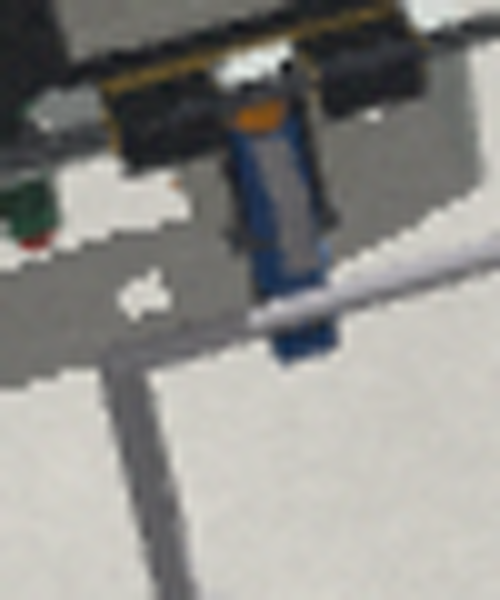

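Run:
```python
from h import *
np.set_printoptions(precision=2,suppress=True)
s=cam("scene"); st=arm.get_state(); p=st["eef_pos"]; w=st["ee_rot"][2]; ax=-np.array([np.cos(w),np.sin(w),0]); ay=np.array([-ax[1],ax[0],0])
p0=proj(s,p)[0].astype(int)-[25,15]
cc=lambda X:(proj(s,X)-p0)*10
o=.002
for nm,x,z in (("prong bottom now",.0325,p[2]-.0907+.075),("prong at bar lvl",.0325,.19),("mid-gap at bar lvl",.0205,.19),("body face at bar lvl",.010,.19)):
    print(nm,cc(p*[1,1,0]+ax*(x+o)+[0,0,z]))
g=s["pixels"].astype(float).mean(2)
for c in (32,33,34,35,36,38,40): print(c*10+5,g[p0[1]+18:p0[1]+36,p0[0]+c].astype(int))
```

```text
prong bottom now [[292.76 278.83]]
prong at bar lvl [[304.97 343.92]]
mid-gap at bar lvl [[294.62 313.8 ]]
body face at bar lvl [[285.65 287.72]]
325 [ 88  77  72  62  52  61 113 118 105  98 115 122 170 150  98  54  53  65]
335 [109 107 110  99  69  72 112 111 112 135 200 185 170 130 101 108  99 104]
345 [109 107 103 109 109 108 116 111 119 199 196 184 163 114 151 198 200 198]
355 [107 106 110 112 113 109 112 112 134 201 182 175 153 105 177 200 199 200]
365 [110 109 111 110 111 110 110 118 203 202 185 170 137 115 199 201 195 197]
385 [111 110 110 113 110 112 121 199 195 195 177 158 110 154 193 201 199 200]
405 [115 113 106 109 112 119 197 198 202 184 166 130 129 196 198 200 197 196]
```

The relative check gives the bar centre within about 1–2 mm of mid-gap. Lowering.

>>> play_rows(
  travel=[
    [0,0,0.4],
    [0,0,0.5],
    [0,0,0.4],
    [0,0,0.3],
    [0,0,0.2],
    [0,0,0.15],
    [0,0,0],
    [0,0,0],
  ],
  twist=[0,0,0,0,0,0,0,0],
)

```text
t: 13.95
eef_pos: [0.6129, -0.2042, 0.1896]
ee_rot: [-3.142, 0.001, 3.042]
force: [0.4, 0.2, -0.6]
width: 0.0198
gripper_force: 49.9
```

>>> play_rows(
  travel=[
    [0,0,0.12],
    [0,0,0.1],
    [0,0,0.08],
    [0,0,0.06],
    [0,0,0],
  ],
  twist=[0,0,0,0,0],
)

```text
t: 14.58
eef_pos: [0.6128, -0.2042, 0.1807]
ee_rot: [-3.141, 0.0, 3.043]
force: [-1.9, -0.0, 1.9]
width: 0.0197
gripper_force: 49.9
```

>>> play_rows(
  travel=[
    [0,0,0],
    [0,0,0],
    [0,0,0],
    [0,0,0],
    [0,0,0],
    [0,0,0],
  ],
  twist=[0,0,0,0,0,0],
  fingers=0.5,
)

```text
t: 15.32
eef_pos: [0.6128, -0.2041, 0.1803]
ee_rot: [3.142, -0.0, 3.042]
force: [-0.2, 0.5, 0.5]
width: 0.0438
gripper_force: 0.0
```

>>> play_rows(
  travel=[
    [0,0,-0.3],
    [0,0,-0.6],
    [0,0,-0.9],
    [0,0,-0.9],
    [0,0,-0.4],
    [0.6,0,0],
    [1,0,0],
    [1,0,0],
  ],
  twist=[0,0,0,0,0,0,0,0],
)

```text
t: 16.32
eef_pos: [0.5461, -0.1975, 0.2568]
ee_rot: [3.141, -0.002, 3.042]
force: [0.3, -0.5, 0.3]
width: 0.0438
gripper_force: 0.0
```

Run:
```python
from h import *
st=arm.get_state(); print(st["eef_pos"],st["ee_rot"],st["force"],st["t"])
s=cam("scene"); t=cam("top")
cv2.imwrite("pics/g7.png",np.hstack([crop(s,130,150,230,225),crop(t,250,120,370,210)]))
plan(.4315,-.252,.235,-1.638,16)
plan(.4365,-.1905,.235,-1.638,16)
```

```text
[ 0.54611456 -0.19745538  0.25677998] [ 3.14128663e+00 -1.76324745e-03  3.04213973e+00] [ 0.29808761 -0.46629046  0.25906357] 16.325
travel [[0.27, -0.16, 0.06], [0.28, -0.14, 0.06], [0.3, -0.11, 0.06], [0.31, -0.08, 0.06], [0.31, -0.05, 0.06], [0.31, -0.01, 0.06], [0.31, 0.02, 0.06], [0.31, 0.05, 0.06], [0.3, 0.08, 0.06], [0.3, 0.11, 0.06], [0.28, 0.14, 0.06], [0.27, 0.17, 0.06], [0.25, 0.19, 0.06], [0.23, 0.22, 0.06], [0.21, 0.24, 0.06], [0.18, 0.26, 0.06]] 
twist -0.668 x 16
travel [[0.27, -0.01, 0.06], [0.27, 0.02, 0.06], [0.27, 0.04, 0.06], [0.26, 0.07, 0.06], [0.25, 0.1, 0.06], [0.24, 0.12, 0.06], [0.23, 0.15, 0.06], [0.21, 0.17, 0.06], [0.2, 0.19, 0.06], [0.18, 0.21, 0.06], [0.15, 0.22, 0.06], [0.13, 0.24, 0.06], [0.11, 0.25, 0.06], [0.08, 0.26, 0.06], [0.06, 0.27, 0.06], [0.03, 0.27, 0.06]] 
twist -0.668 x 16
```

View pics/g7.png

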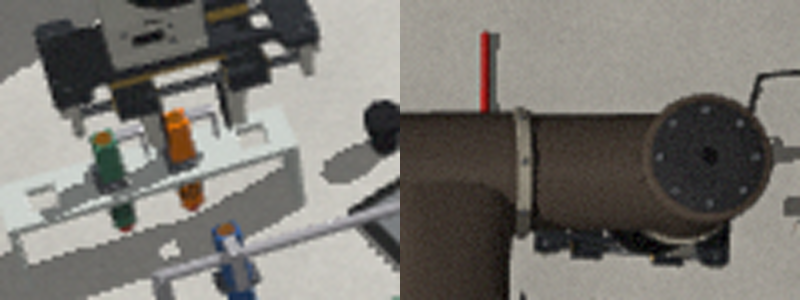

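Blue hangs by its clip on the bar (crop (235,255)). Next is green.

>>> play_rows(
  travel=[
    [0.27,-0.16,0.06],
    [0.28,-0.14,0.06],
    [0.3,-0.11,0.06],
    [0.31,-0.08,0.06],
    [0.31,-0.05,0.06],
    [0.31,-0.01,0.06],
    [0.31,0.02,0.06],
    [0.31,0.05,0.06],
  ],
  twist=[-0.67,-0.67,-0.67,-0.67,-0.67,-0.67,-0.67,-0.67],
)

```text
t: 17.42
eef_pos: [0.4908, -0.225, 0.2451]
ee_rot: [3.141, -0.001, -2.434]
force: [-0.6, 0.2, 0.6]
width: 0.0437
gripper_force: 0.0
```

>>> play_rows(
  travel=[
    [0.3,0.08,0.06],
    [0.3,0.11,0.06],
    [0.28,0.14,0.06],
    [0.27,0.17,0.06],
    [0.25,0.19,0.06],
    [0.23,0.22,0.06],
    [0.21,0.24,0.06],
    [0.18,0.26,0.06],
  ],
  twist=[-0.67,-0.67,-0.67,-0.67,-0.67,-0.67,-0.67,-0.67],
)

```text
t: 18.42
eef_pos: [0.4337, -0.2524, 0.2332]
ee_rot: [3.141, 0.0, -1.63]
force: [1.2, -0.9, -0.1]
width: 0.044
gripper_force: 0.0
```

Run:
```python
from h import *
st=arm.get_state(); print(st["eef_pos"],st["ee_rot"])
plan(.432,-.253,.1155,-1.638,8)
```

```text
[ 0.43369807 -0.25238488  0.23316508] [ 3.14066011e+00  2.89000892e-04 -1.62957750e+00]
travel [[0.0, 0.01, 0.59], [0.0, 0.01, 0.59], [0.0, 0.01, 0.59], [0.0, 0.01, 0.59], [0.0, 0.01, 0.59], [0.0, 0.01, 0.59], [0.0, 0.01, 0.59], [0.0, 0.01, 0.59]] 
twist 0.007 x 8
```

>>> play_rows(
  travel=[
    [0,0.02,0.6],
    [0,0.02,0.6],
    [0,0.01,0.6],
    [0,0.01,0.6],
    [0,0.01,0.6],
    [0,0.01,0.6],
    [0,0,0.6],
    [0,0,0.5],
  ],
  twist=[0,0,0,0,0,0,0,0],
)

```text
t: 19.42
eef_pos: [0.4323, -0.2523, 0.1153]
ee_rot: [3.141, 0.0, -1.633]
force: [0.1, 0.1, 0.3]
width: 0.0439
gripper_force: 0.0
```

>>> play_rows(
  travel=[
    [0,0,0],
    [0,0,0],
    [0,0,0],
    [0,0,0],
    [0,0,0],
  ],
  twist=[0,0,0,0,0],
  fingers=0,
)

```text
t: 20.05
eef_pos: [0.433, -0.2524, 0.1169]
ee_rot: [-3.14, -0.0, -1.633]
force: [1.0, 0.7, 4.0]
width: 0.0198
gripper_force: 50.0
```

>>> play_rows(
  travel=[
    [0,0,-0.7],
    [0,0,-0.9],
    [0,0,-0.9],
    [0,0,-0.9],
    [0.9,0,0],
    [1,0,0],
    [1,0,0],
    [1,0,0],
  ],
  twist=[0,0,0,0,0,0,0,0],
)

```text
t: 21.05
eef_pos: [0.426, -0.3501, 0.201]
ee_rot: [3.141, 0.001, -1.633]
force: [-0.3, -0.7, -0.7]
width: 0.0201
gripper_force: 50.0
```

>>> play_rows(
  travel=[
    [1,0,0],
    [1,0,0],
    [0.7,0,0],
    [0,0,0.9],
    [0,0,0.9],
    [0,0,0.9],
    [0,0,0.85],
    [0,0,0.1],
  ],
  twist=[0,0,0,0,0,0,0,0],
)

```text
t: 22.05
eef_pos: [0.4212, -0.4163, 0.1085]
ee_rot: [3.139, 0.002, -1.633]
force: [0.5, 0.5, -0.8]
width: 0.0195
gripper_force: 50.0
```

>>> play_rows(
  travel=[
    [0,0,0.1],
    [0,0,0.1],
    [0,0,0.1],
    [0,0,0.1],
    [0,0,0.08],
    [0,0,0.05],
    [0,0,0],
  ],
  twist=[0,0,0,0,0,0,0],
)

```text
t: 22.92
eef_pos: [0.4225, -0.4171, 0.0969]
ee_rot: [-3.141, -0.0, -1.633]
force: [0.1, 0.2, 3.7]
width: 0.02
gripper_force: 50.0
```

>>> play_rows(
  travel=[
    [0,0,0.08],
    [0,0,0.06],
    [0,0,0.04],
    [0,0,0],
  ],
  twist=[0,0,0,0],
)

```text
t: 23.42
eef_pos: [0.4226, -0.4173, 0.0937]
ee_rot: [-3.141, -0.001, -1.632]
force: [-0.9, 4.1, 15.0]
width: 0.0199
gripper_force: 50.0
```

>>> play_rows(
  travel=[
    [0,0,0.03],
    [0,0,0],
  ],
  twist=[0,0],
)

```text
t: 23.68
eef_pos: [0.4226, -0.4174, 0.0937]
ee_rot: [-3.14, -0.001, -1.632]
force: [-2.5, 4.9, 20.8]
width: 0.0196
gripper_force: 50.0
```

Run:
```python
from h import *
st=arm.get_state(); print(st["eef_pos"],st["force"])
plan(.555,-.123,.24,-3.24,16,start=(.422,-.4167,.194,-1.632))
```

```text
[ 0.4226404  -0.41737634  0.09369017] [-2.48827214  4.91231686 20.81124297]
travel [[-0.75, -0.29, -0.11], [-0.78, -0.21, -0.11], [-0.8, -0.13, -0.11], [-0.8, -0.05, -0.11], [-0.81, 0.03, -0.11], [-0.8, 0.11, -0.11], [-0.78, 0.19, -0.11], [-0.76, 0.27, -0.11], [-0.73, 0.34, -0.11], [-0.69, 0.41, -0.11], [-0.65, 0.48, -0.11], [-0.59, 0.54, -0.11], [-0.54, 0.6, -0.11], [-0.47, 0.65, -0.11], [-0.41, 0.7, -0.11], [-0.33, 0.73, -0.11]] 
twist 0.67 x 16
```

Home. On to the bar.

>>> play_rows(
  travel=[
    [0,0,-0.4],
    [0,0,-0.9],
    [0,0,-0.9],
    [0,0,-0.9],
    [0,0,-0.95],
  ],
  twist=[0,0,0,0,0],
)

```text
t: 24.3
eef_pos: [0.4216, -0.4165, 0.1926]
ee_rot: [3.14, 0.001, -1.633]
force: [0.6, -0.1, -1.6]
width: 0.0198
gripper_force: 50.0
```

>>> play_rows(
  travel=[
    [-0.75,-0.29,-0.11],
    [-0.78,-0.21,-0.11],
    [-0.8,-0.13,-0.11],
    [-0.8,-0.05,-0.11],
    [-0.81,0.03,-0.11],
    [-0.8,0.11,-0.11],
    [-0.78,0.19,-0.11],
    [-0.76,0.27,-0.11],
  ],
  twist=[0.67,0.67,0.67,0.67,0.67,0.67,0.67,0.67],
)

```text
t: 25.3
eef_pos: [0.4886, -0.2693, 0.2141]
ee_rot: [3.14, -0.001, -2.44]
force: [-0.2, -0.0, -0.5]
width: 0.0195
gripper_force: 50.0
```

>>> play_rows(
  travel=[
    [-0.73,0.34,-0.11],
    [-0.69,0.41,-0.11],
    [-0.65,0.48,-0.11],
    [-0.59,0.54,-0.11],
    [-0.54,0.6,-0.11],
    [-0.47,0.65,-0.11],
    [-0.41,0.7,-0.11],
    [-0.33,0.73,-0.11],
  ],
  twist=[0.67,0.67,0.67,0.67,0.67,0.67,0.67,0.67],
)

```text
t: 26.3
eef_pos: [0.5553, -0.123, 0.236]
ee_rot: [3.142, -0.002, 3.039]
force: [-0.1, -0.7, -1.3]
width: 0.0198
gripper_force: 50.0
```

Run:
```python
from h import *
st=arm.get_state(); print(st["eef_pos"],st["ee_rot"],st["force"])
plan(.6204,-.1296,.240,-3.24,6)
s=cam("scene"); p=st["eef_pos"]; w=st["ee_rot"][2]; ax=-np.array([np.cos(w),np.sin(w),0])
for o in (-.002,0,.002): print(proj(s,p+ax*(o+.0325)+[0,0,-.0917+.075]),proj(s,p+ax*o+[0,0,.0183]))
h=cv2.cvtColor(s["pixels"],cv2.COLOR_RGB2HSV); c=proj(s,p)[0].astype(int)
m=(h[...,0]>=4)&(h[...,0]<=18)&(h[...,1]>130)
y,x=np.nonzero(m[c[1]-12:c[1]+6,c[0]-8:c[0]+9]); print("lens",x.mean()+c[0]-8,y.mean()+c[1]-12,len(x))
```

```text
[ 0.55533247 -0.12304514  0.2360472 ] [ 3.14153027e+00 -1.83290416e-03  3.03876559e+00] [-0.09579335 -0.70944312 -1.29494814]
travel [[-0.44, 0.0, -0.03], [-0.44, 0.0, -0.03], [-0.44, 0.0, -0.03], [-0.44, 0.0, -0.03], [-0.44, -0.0, -0.03], [-0.44, -0.0, -0.03]] 
twist -0.005 x 6
[[205.16327251 187.06332593]] [[201.27553752 172.11521308]]
[[205.34500042 187.52971941]] [[201.45486673 172.57099052]]
[[205.5270528  187.99694562]] [[201.63451805 173.02758662]]
lens 201.83333333333334 172.08333333333334 12
```

>>> play_rows(
  travel=[
    [-0.44,0,-0.05],
    [-0.44,0,-0.05],
    [-0.44,0,-0.05],
    [-0.44,0,0],
    [-0.44,0,0],
    [-0.46,0,0],
    [0,0,0],
  ],
  twist=[0,0,0,0,0,0,0],
)

```text
t: 27.22
eef_pos: [0.6226, -0.1304, 0.2401]
ee_rot: [-3.141, -0.0, 3.042]
force: [-0.3, -0.6, -1.6]
width: 0.0196
gripper_force: 50.0
```

>>> play_rows(
  travel=[
    [0,0,0.4],
    [0,0,0.5],
    [0,0,0.4],
    [0,0,0.3],
    [0,0,0.2],
    [0,0,0.15],
    [0,0,0],
    [0,0,0],
  ],
  twist=[0,0,0,0,0,0,0,0],
)

```text
t: 28.22
eef_pos: [0.6221, -0.1303, 0.1921]
ee_rot: [-3.142, 0.0, 3.042]
force: [-0.2, 0.1, -0.9]
width: 0.0197
gripper_force: 50.0
```

>>> play_rows(
  travel=[
    [0,0,0.12],
    [0,0,0.08],
    [0,0,0.06],
    [0,0,0.04],
    [0,0,0],
  ],
  twist=[0,0,0,0,0],
)

```text
t: 28.85
eef_pos: [0.6219, -0.1303, 0.1842]
ee_rot: [-3.142, -0.0, 3.042]
force: [-0.5, -0.7, -1.4]
width: 0.0198
gripper_force: 50.0
```

Contact is expected at about 0.1817.

>>> play_rows(
  travel=[
    [0,0,0.06],
    [0,0,0.04],
    [0,0,0.02],
    [0,0,0],
  ],
  twist=[0,0,0,0],
)

```text
t: 29.35
eef_pos: [0.6219, -0.1303, 0.1818]
ee_rot: [-3.142, 0.0, 3.042]
force: [-2.7, 0.4, 4.3]
width: 0.0198
gripper_force: 50.0
```

>>> play_rows(
  travel=[
    [0,0,0],
    [0,0,0],
    [0,0,0],
    [0,0,0],
    [0,0,0],
    [0,0,0],
  ],
  twist=[0,0,0,0,0,0],
  fingers=0.5,
)

```text
t: 30.1
eef_pos: [0.6219, -0.1303, 0.1813]
ee_rot: [-3.142, -0.0, 3.042]
force: [-0.0, -0.0, 0.3]
width: 0.044
gripper_force: 0.0
```

>>> play_rows(
  travel=[
    [0,0,-0.3],
    [0,0,-0.6],
    [0,0,-0.9],
    [0,0,-0.9],
    [0,0,-0.3],
    [0.6,0,0],
    [1,0,0],
    [1,0,0],
  ],
  twist=[0,0,0,0,0,0,0,0],
)

```text
t: 31.1
eef_pos: [0.5552, -0.1237, 0.2552]
ee_rot: [3.142, -0.002, 3.042]
force: [-0.5, 0.1, 0.3]
width: 0.0442
gripper_force: 0.0
```

Run:
```python
from h import *
st=arm.get_state(); print(st["eef_pos"],st["ee_rot"],st["force"],st["t"])
plan(.437,-.192,.235,-1.638,16)
s=cam("scene"); t=cam("top")
cv2.imwrite("pics/g8.png",np.hstack([crop(s,130,150,230,225),crop(t,190,150,350,270)]))
```

```text
[ 0.55523559 -0.12369268  0.25524565] [ 3.14154598e+00 -1.80003360e-03  3.04217654e+00] [-0.50106383  0.1288914   0.32436718] 31.1
travel [[0.28, -0.2, 0.05], [0.3, -0.17, 0.05], [0.31, -0.14, 0.05], [0.32, -0.11, 0.05], [0.33, -0.08, 0.05], [0.34, -0.04, 0.05], [0.34, -0.01, 0.05], [0.34, 0.03, 0.05], [0.34, 0.06, 0.05], [0.33, 0.09, 0.05], [0.32, 0.13, 0.05], [0.3, 0.16, 0.05], [0.29, 0.19, 0.05], [0.27, 0.21, 0.05], [0.24, 0.24, 0.05], [0.22, 0.26, 0.05]] 
twist -0.668 x 16
```

View pics/g8.png

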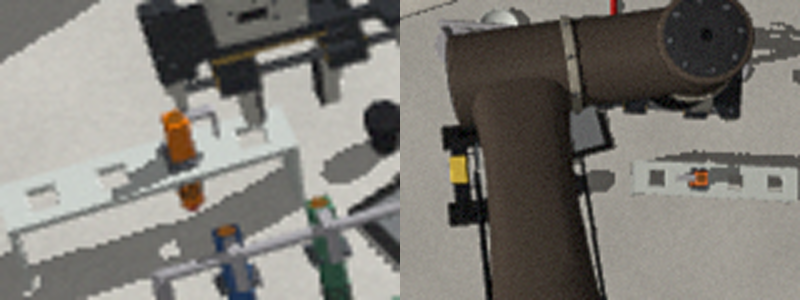

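Blue at (235,255) and green at (325,230) both hang on the bar. The headband has been knocked towards -y: its lamp is now at top-crop x≈458, up from 437. I'll locate it again later. Next is orange.

>>> play_rows(
  travel=[
    [0.28,-0.2,0.05],
    [0.3,-0.17,0.05],
    [0.31,-0.14,0.05],
    [0.32,-0.11,0.05],
    [0.33,-0.08,0.05],
    [0.34,-0.04,0.05],
    [0.34,-0.01,0.05],
    [0.34,0.03,0.05],
  ],
  twist=[-0.67,-0.67,-0.67,-0.67,-0.67,-0.67,-0.67,-0.67],
)

```text
t: 32.2
eef_pos: [0.4974, -0.1582, 0.2456]
ee_rot: [3.141, -0.001, -2.434]
force: [1.1, -0.4, 0.2]
width: 0.0437
gripper_force: 0.0
```

>>> play_rows(
  travel=[
    [0.34,0.06,0.05],
    [0.33,0.09,0.05],
    [0.32,0.13,0.05],
    [0.3,0.16,0.05],
    [0.29,0.19,0.05],
    [0.27,0.21,0.05],
    [0.24,0.24,0.05],
    [0.22,0.26,0.05],
  ],
  twist=[-0.67,-0.67,-0.67,-0.67,-0.67,-0.67,-0.67,-0.67],
)

```text
t: 33.2
eef_pos: [0.4383, -0.1928, 0.2357]
ee_rot: [3.141, 0.0, -1.63]
force: [-0.1, -0.2, -0.3]
width: 0.044
gripper_force: 0.0
```

Run:
```python
from h import *
st=arm.get_state(); print(st["eef_pos"],st["ee_rot"])
plan(.437,-.192,.1155,-1.638,8)
```

```text
[ 0.43829364 -0.19281363  0.23567384] [ 3.14067038e+00  1.30983003e-04 -1.62953582e+00]
travel [[-0.0, 0.01, 0.6], [-0.0, 0.01, 0.6], [-0.0, 0.01, 0.6], [-0.0, 0.01, 0.6], [-0.0, 0.01, 0.6], [-0.0, 0.01, 0.6], [-0.0, 0.01, 0.6], [-0.0, 0.01, 0.6]] 
twist 0.007 x 8
```

>>> play_rows(
  travel=[
    [0,0.01,0.6],
    [0,0.01,0.6],
    [0,0.01,0.6],
    [0,0.01,0.6],
    [0,0.01,0.6],
    [0,0,0.6],
    [0,0,0.6],
    [0,0,0.6],
  ],
  twist=[0,0,0,0,0,0,0,0],
)

```text
t: 34.2
eef_pos: [0.4378, -0.1927, 0.1153]
ee_rot: [3.142, -0.0, -1.633]
force: [-0.4, 0.4, -0.3]
width: 0.0437
gripper_force: 0.0
```

>>> play_rows(
  travel=[
    [0,0,0],
    [0,0,0],
    [0,0,0],
    [0,0,0],
    [0,0,0],
  ],
  twist=[0,0,0,0,0],
  fingers=0,
)

```text
t: 34.83
eef_pos: [0.4382, -0.1927, 0.1168]
ee_rot: [-3.14, -0.0, -1.633]
force: [0.1, 0.8, 4.3]
width: 0.0198
gripper_force: 50.0
```

>>> play_rows(
  travel=[
    [0,0,-0.7],
    [0,0,-0.9],
    [0,0,-0.9],
    [0,0,-0.9],
    [0.9,0,0],
    [1,0,0],
    [1,0,0],
    [1,0,0],
  ],
  twist=[0,0,0,0,0,0,0,0],
)

```text
t: 35.83
eef_pos: [0.4314, -0.2906, 0.2011]
ee_rot: [3.141, 0.0, -1.633]
force: [0.5, -0.2, -1.6]
width: 0.0197
gripper_force: 50.0
```

>>> play_rows(
  travel=[
    [1,0,0],
    [1,0,0],
    [1,0,0],
    [1,0,0],
    [1,0,0],
    [0,0,0],
    [0,0,0],
  ],
  twist=[0,0,0,0,0,0,0],
)

```text
t: 36.7
eef_pos: [0.4237, -0.4144, 0.2009]
ee_rot: [3.141, 0.001, -1.633]
force: [0.2, 0.8, -1.2]
width: 0.0197
gripper_force: 50.0
```

>>> play_rows(
  travel=[
    [0,0,0.9],
    [0,0,0.9],
    [0,0,0.9],
    [0,0,0.9],
    [0,0,0.2],
    [0,0,0.1],
    [0,0,0.1],
    [0,0,0.1],
  ],
  twist=[0,0,0,0,0,0,0,0],
)

```text
t: 37.7
eef_pos: [0.4246, -0.415, 0.1]
ee_rot: [-3.14, -0.001, -1.633]
force: [0.2, 2.5, 4.9]
width: 0.0197
gripper_force: 50.0
```

>>> play_rows(
  travel=[
    [0,0,0.06],
    [0,0,0.05],
    [0,0,0.04],
    [0,0,0.02],
    [0,0,0],
  ],
  twist=[0,0,0,0,0],
)

```text
t: 38.33
eef_pos: [0.4245, -0.415, 0.0947]
ee_rot: [-3.141, -0.0, -1.633]
force: [3.3, 0.2, 4.2]
width: 0.0202
gripper_force: 50.0
```

>>> play_rows(
  travel=[
    [0,0,0.05],
    [0,0,0.04],
    [0,0,0.02],
    [0,0,0],
  ],
  twist=[0,0,0,0],
)

```text
t: 38.83
eef_pos: [0.4246, -0.4152, 0.0937]
ee_rot: [-3.14, -0.001, -1.632]
force: [0.4, 4.7, 17.6]
width: 0.02
gripper_force: 50.0
```

Run:
```python
from h import *
plan(.562,-.05,.24,-3.241,16,start=(.424,-.4145,.194,-1.632))
```

```text
travel [[-0.93, -0.29, -0.11], [-0.95, -0.19, -0.11], [-0.97, -0.1, -0.11], [-0.97, 0.0, -0.11], [-0.97, 0.1, -0.11], [-0.95, 0.2, -0.11], [-0.93, 0.29, -0.11], [-0.9, 0.38, -0.11], [-0.85, 0.47, -0.11], [-0.8, 0.55, -0.11], [-0.74, 0.63, -0.11], [-0.68, 0.7, -0.11], [-0.6, 0.77, -0.11], [-0.52, 0.82, -0.11], [-0.44, 0.87, -0.11], [-0.35, 0.91, -0.11]] 
twist 0.67 x 16
```

>>> play_rows(
  travel=[
    [0,0,-0.4],
    [0,0,-0.9],
    [0,0,-0.9],
    [0,0,-0.9],
    [0,0,-0.95],
  ],
  twist=[0,0,0,0,0],
)

```text
t: 39.45
eef_pos: [0.4227, -0.4143, 0.1928]
ee_rot: [3.139, 0.001, -1.633]
force: [0.7, -0.5, -2.0]
width: 0.0194
gripper_force: 50.0
```

>>> play_rows(
  travel=[
    [-0.93,-0.29,-0.11],
    [-0.95,-0.19,-0.11],
    [-0.97,-0.1,-0.11],
    [-0.97,0.0,-0.11],
    [-0.97,0.1,-0.11],
    [-0.95,0.2,-0.11],
    [-0.93,0.29,-0.11],
    [-0.9,0.38,-0.11],
  ],
  twist=[0.67,0.67,0.67,0.67,0.67,0.67,0.67,0.67],
)

```text
t: 40.45
eef_pos: [0.492, -0.232, 0.2143]
ee_rot: [3.139, -0.002, -2.441]
force: [0.0, -1.0, -0.3]
width: 0.0198
gripper_force: 50.0
```

>>> play_rows(
  travel=[
    [-0.85,0.47,-0.11],
    [-0.8,0.55,-0.11],
    [-0.74,0.63,-0.11],
    [-0.68,0.7,-0.11],
    [-0.6,0.77,-0.11],
    [-0.52,0.82,-0.11],
    [-0.44,0.87,-0.11],
    [-0.35,0.91,-0.11],
  ],
  twist=[0.67,0.67,0.67,0.67,0.67,0.67,0.67,0.67],
)

```text
t: 41.45
eef_pos: [0.5614, -0.0505, 0.2362]
ee_rot: [-3.141, -0.003, 3.039]
force: [0.1, 0.6, -1.5]
width: 0.0197
gripper_force: 50.0
```

Run:
```python
from h import *
st=arm.get_state(); print(st["eef_pos"],st["ee_rot"],st["force"])
plan(.6285,-.0557,.240,-3.241,6)
s=cam("scene"); p=st["eef_pos"]; w=st["ee_rot"][2]; ax=-np.array([np.cos(w),np.sin(w),0])
for o in (-.002,0,.002): print(proj(s,p+ax*(o+.0325)+[0,0,-.0917+.075]),proj(s,p+ax*o+[0,0,.0183]))
g=s["pixels"].astype(int); c=np.round(proj(s,p+ax*.033+[0,0,-.005])[0]).astype(int)
cv2.imwrite("pics/x.png",crop(s,c[0]-20,c[1]-20,c[0]+20,c[1]+28,500,600)); print(c)
for r in range(c[1]-14,c[1]+22): print(r,*[tuple(g[r,k]) for k in (c[0],c[0]+1)])
```

```text
[ 0.5613779  -0.05049602  0.23620228] [-3.14078737e+00 -2.79817554e-03  3.03858222e+00] [ 0.05194125  0.56706452 -1.53827838]
travel [[-0.45, 0.01, -0.03], [-0.45, 0.01, -0.03], [-0.45, 0.01, -0.03], [-0.45, 0.01, -0.03], [-0.45, 0.01, -0.03], [-0.45, 0.01, -0.03]] 
twist -0.004 x 6
[[227.42966497 180.60957696]] [[223.72446459 165.81118584]]
[[227.62861365 181.06446851]] [[223.92130807 166.25565847]]
[[227.82791311 181.52016212]] [[224.11850069 166.70091943]]
[228 179]
165 (np.int64(34), np.int64(32), np.int64(32)) (np.int64(56), np.int64(55), np.int64(53))
166 (np.int64(42), np.int64(34), np.int64(28)) (np.int64(43), np.int64(44), np.int64(45))
167 (np.int64(80), np.int64(50), np.int64(28)) (np.int64(54), np.int64(49), np.int64(50))
168 (np.int64(128), np.int64(68), np.int64(17)) (np.int64(42), np.int64(42), np.int64(41))
169 (np.int64(120), np.int64(68), np.int64(28)) (np.int64(43), np.int64(42), np.int64(41))
170 (np.int64(106), np.int64(80), np.int64(60)) (np.int64(45), np.int64(44), np.int64(44))
171 (np.int64(93), np.int64(92), np.int64(95)) (np.int64(46), np.int64(47), np.int6
[... 1970 characters left out ...]
2)) (np.int64(111), np.int64(110), np.int64(106))
194 (np.int64(114), np.int64(114), np.int64(109)) (np.int64(72), np.int64(71), np.int64(72))
195 (np.int64(116), np.int64(113), np.int64(110)) (np.int64(43), np.int64(40), np.int64(38))
196 (np.int64(45), np.int64(43), np.int64(44)) (np.int64(47), np.int64(48), np.int64(47))
197 (np.int64(50), np.int64(51), np.int64(47)) (np.int64(91), np.int64(93), np.int64(93))
198 (np.int64(91), np.int64(91), np.int64(93)) (np.int64(123), np.int64(124), np.int64(127))
199 (np.int64(126), np.int64(128), np.int64(131)) (np.int64(125), np.int64(128), np.int64(130))
200 (np.int64(144), np.int64(144), np.int64(147)) (np.int64(151), np.int64(152), np.int64(156))
```

Prong bottom at row 181.1, so the grip offset is about 0. Crossing and lowering.

>>> play_rows(
  travel=[
    [-0.45,0.01,-0.05],
    [-0.45,0.01,-0.05],
    [-0.45,0.01,-0.05],
    [-0.45,0.01,0],
    [-0.45,0.01,0],
    [-0.45,0.01,0],
    [0,0,0],
  ],
  twist=[0,0,0,0,0,0,0],
)

```text
t: 42.38
eef_pos: [0.6302, -0.0561, 0.2403]
ee_rot: [-3.141, -0.001, 3.042]
force: [-0.9, -0.6, -1.5]
width: 0.0199
gripper_force: 50.0
```

>>> play_rows(
  travel=[
    [0,0,0.4],
    [0,0,0.5],
    [0,0,0.4],
    [0,0,0.3],
    [0,0,0.2],
    [0,0,0.15],
    [0,0,0],
    [0,0,0],
  ],
  twist=[0,0,0,0,0,0,0,0],
)

```text
t: 43.38
eef_pos: [0.6298, -0.056, 0.1924]
ee_rot: [3.142, 0.001, 3.042]
force: [0.8, -0.6, -0.4]
width: 0.0193
gripper_force: 50.0
```

>>> play_rows(
  travel=[
    [0,0,0.12],
    [0,0,0.1],
    [0,0,0.08],
    [0,0,0.04],
    [0,0,0.02],
    [0,0,0],
  ],
  twist=[0,0,0,0,0,0],
)

```text
t: 44.12
eef_pos: [0.6296, -0.056, 0.183]
ee_rot: [3.142, -0.0, 3.042]
force: [0.4, -0.1, -1.1]
width: 0.0199
gripper_force: 50.0
```

>>> play_rows(
  travel=[
    [0,0,0.05],
    [0,0,0.03],
    [0,0,0],
  ],
  twist=[0,0,0],
)

```text
t: 44.5
eef_pos: [0.6298, -0.056, 0.1817]
ee_rot: [-3.142, 0.001, 3.043]
force: [-2.1, 0.1, 5.2]
width: 0.0198
gripper_force: 50.0
```

>>> play_rows(
  travel=[
    [0,0,0],
    [0,0,0],
    [0,0,0],
    [0,0,0],
    [0,0,0],
    [0,0,0],
  ],
  twist=[0,0,0,0,0,0],
  fingers=0.5,
)

```text
t: 45.25
eef_pos: [0.6296, -0.0561, 0.181]
ee_rot: [3.142, 0.0, 3.042]
force: [0.5, -0.2, -1.1]
width: 0.0439
gripper_force: 0.0
```

>>> play_rows(
  travel=[
    [0,0,-0.3],
    [0,0,-0.6],
    [0,0,-0.9],
    [0,0,-0.9],
    [0,0,-0.3],
    [0.6,0,0],
    [1,0,0],
    [1,0,0],
  ],
  twist=[0,0,0,0,0,0,0,0],
)

```text
t: 46.25
eef_pos: [0.5629, -0.0496, 0.255]
ee_rot: [-3.141, -0.002, 3.042]
force: [0.3, 0.0, 0.7]
width: 0.0436
gripper_force: 0.0
```

Run:
```python
from h import *
st=arm.get_state(); print(st["eef_pos"],st["ee_rot"],st["force"],st["t"])
s=cam("scene"); t=cam("top")
def blob(f,x0,y0,x1,y1):
    h=cv2.cvtColor(f["pixels"],cv2.COLOR_RGB2HSV)[y0:y1,x0:x1]; m=((h[...,0]>=20)&(h[...,0]<=35)&(h[...,1]>110)&(h[...,2]>50)).astype(np.uint8)
    p=cv2.findNonZero(m); return (m.sum(),cv2.boundingRect(p),cv2.minAreaRect(p),p.mean(0)+[x0,y0])
print(blob(t,190,190,240,245)); print(blob(s,240,125,310,180))
im=np.hstack([crop(s,235,125,315,185),crop(t,180,180,260,240)]); cv2.imwrite("pics/g9.png",np.vstack([im,np.hstack([crop(s,160,150,300,255),crop(t,190,150,350,270)])]))
```

```text
[ 0.56292193 -0.04959191  0.254985  ] [-3.14139155e+00 -1.81891642e-03  3.04206340e+00] [0.32900674 0.0304772  0.71170077] 46.25Traceback (most recent call last):
  File "<stdin>", line 7, in <module>
  File "<stdin>", line 6, in blob
cv2.error: OpenCV(4.12.0) /io/opencv/modules/imgproc/src/convhull.cpp:143: error: (-215:Assertion failed) total >= 0 && (depth == CV_32F || depth == CV_32S) in function 'convexHull'
```

>>> play_rows(
  travel=[
    [0.5,-1,-0.3],
    [0.5,-1,-0.3],
    [0,-1,0],
    [0,-1,0],
    [0,-1,0],
    [0,-1,0],
    [0,-1,0],
    [0,0,0],
  ],
  twist=[0,0,0,0,0,0,0,0],
)

```text
t: 47.35
eef_pos: [0.5217, -0.2231, 0.2707]
ee_rot: [-3.141, -0.001, 3.04]
force: [-0.2, 0.7, -0.4]
width: 0.044
gripper_force: 0.0
```

Run:
```python
from h import *
st=arm.get_state(); print(st["eef_pos"],st["ee_rot"],st["q"],st["t"])
s=cam("scene"); t=cam("top")
def blob(f,x0,y0,x1,y1):
    h=cv2.cvtColor(f["pixels"],cv2.COLOR_RGB2HSV)[y0:y1,x0:x1]; m=((h[...,0]>=20)&(h[...,0]<=35)&(h[...,1]>110)&(h[...,2]>50)).astype(np.uint8)
    p=cv2.findNonZero(m); return m.sum(),(cv2.boundingRect(p),cv2.minAreaRect(p),p.mean(0)+[x0,y0]) if p is not None else None
print(blob(t,190,190,240,245)); print(blob(s,240,125,310,180))
im=np.hstack([crop(s,235,125,315,185),crop(t,180,180,260,240)]); cv2.imwrite("pics/g9.png",np.vstack([im,np.hstack([crop(s,160,150,300,255),crop(t,190,130,350,250)])]))
```

```text
[ 0.52173718 -0.22313205  0.27065375] [-3.14144684e+00 -1.01520614e-03  3.03982997e+00] [-5.92665572e-02  1.67244847e-01 -1.90489904e-01  1.09437272e-04
 -1.21408206e+00 -1.61333065e+00] 47.35
(np.uint64(82), ((20, 22, 8, 12), ((23.5, 27.5), (11.0, 7.0), 90.0), array([[213.24390244, 217.57317073]])))
(np.uint64(128), ((26, 18, 12, 16), ((31.750001907348633, 25.25), (14.142135620117188, 10.60660171508789), 45.0), array([[271.78125, 150.25   ]])))
```

View pics/g9.png

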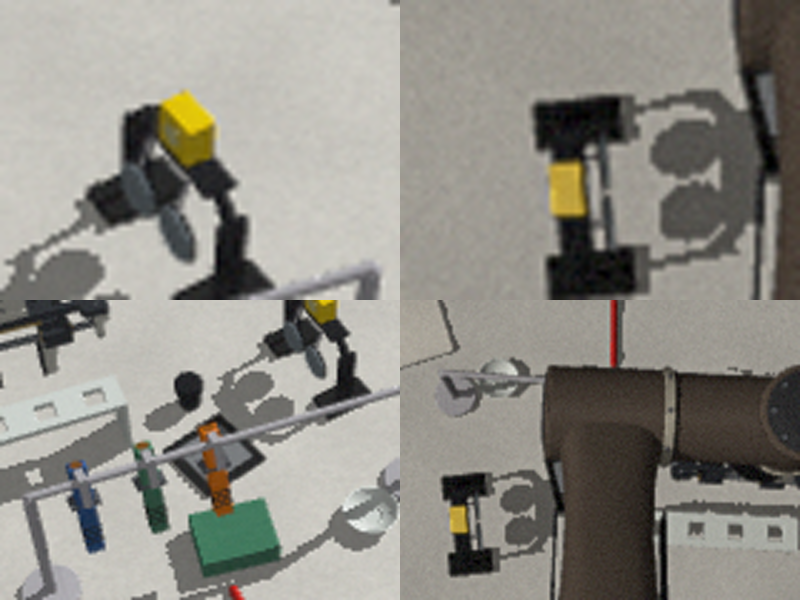

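All three torches hang on the bar: blue (85,500), green (150,480), orange (215,460) in the lower-left crop. The headband now has its pads at top crop (582,122) and (595,272) and its lamp at (568,189), with the lenses towards -y. Fitting its pose.

Run:
```python
from h import *
from scipy.optimize import least_squares
np.set_printoptions(precision=4,suppress=True)
s=cam("scene"); t=cam("top")
P=onz(t,[[180+182/5-.4,180+122/5-.4],[180+195/5-.4,180+272/5-.4]],.015); print(P, "mid",P.mean(0)); d=P[0]-P[1]; yaw=np.arctan2(d[1],d[0]); print("yaw",yaw,np.linalg.norm(d))
def cen(f,v,yaw):
    c,n=np.cos(yaw),np.sin(yaw); B=np.array([[x,y,z] for x in(-.02,.02) for y in(-.013,.013) for z in(.111,.147)])
    W=B@np.array([[c,-n,0],[n,c,0],[0,0,1]]).T+[v[0],v[1],0]
    h=cv2.convexHull(proj(f,W).astype(np.float32)); m=cv2.moments(h); return np.array([m["m10"]/m["m00"],m["m01"]/m["m00"]]),m["m00"]
def blob(f,x0,y0,x1,y1):
    h=cv2.cvtColor(f["pixels"],cv2.COLOR_RGB2HSV)[y0:y1,x0:x1]; m=((h[...,0]>=18)&(h[...,0]<=37)&(h[...,1]>90)&(h[...,2]>40)).astype(np.uint8)
    return cv2.findNonZero(m).reshape(-1,2).mean(0)+[x0,y0],m.sum()
bt,bs=blob(t,190,190,240,245),blob(s,240,125,310,180); print(bt,bs)
for nm,r in (("top",lambda v:cen(t,v,yaw)[0]-bt[0]),("scene",lambda v:cen(s,v,yaw)[0]-bs[0]),("both",lambda v:np.r_[cen(t,v,yaw)[0]-bt[0],cen(s,v,yaw)[0]-bs[0]])):
    q=least_squares(r,[.46,.17],diff_step=1e-3); print(nm,q.x,q.fun,cen(t,q.x,yaw)[1],cen(s,q.x,yaw)[1])
```

```text
[[0.5218 0.1758 0.015 ]
 [0.3987 0.1659 0.015 ]] mid [0.4603 0.1708 0.015 ]
yaw 0.08038920929183344 0.12343792068252535
(array([213.2326, 217.5465]), np.uint64(86)) (array([271.7704, 150.3037]), np.uint64(135))
top [0.4591 0.1758] [0. 0.] 85.48182352876756 142.87435696995817
scene [0.456  0.1783] [-0.  0.] 85.6220855221618 142.52432131604291
both [0.4581 0.1768] [-0.26    0.2813 -0.1123  0.4945] 85.53919356584083 142.75383045780472
```

```bash
python3 -c "
from h import *
plan(.4585,.1765,.21,3.217,18)"
```

```text
travel [[0.23, 0.86, 0.14], [0.22, 0.87, 0.14], [0.21, 0.87, 0.14], [0.2, 0.87, 0.14], [0.2, 0.87, 0.14], [0.19, 0.88, 0.14], [0.18, 0.88, 0.14], [0.17, 0.88, 0.14], [0.16, 0.88, 0.14], [0.15, 0.88, 0.14], [0.14, 0.88, 0.14], [0.14, 0.88, 0.14], [0.13, 0.89, 0.14], [0.12, 0.89, 0.14], [0.11, 0.89, 0.14], [0.1, 0.89, 0.14], [0.09, 0.89, 0.14], [0.08, 0.89, 0.14]] 
twist -0.065 x 18
```

>>> play_rows(
  travel=[
    [0.23,0.86,0.14],
    [0.22,0.87,0.14],
    [0.21,0.87,0.14],
    [0.2,0.87,0.14],
    [0.2,0.87,0.14],
    [0.19,0.88,0.14],
    [0.18,0.88,0.14],
    [0.17,0.88,0.14],
  ],
  twist=[-0.06,-0.06,-0.06,-0.06,-0.06,-0.06,-0.06,-0.06],
  fingers=0.6,
)

```text
t: 48.55
eef_pos: [0.4943, -0.0431, 0.2431]
ee_rot: [3.141, 0.0, 3.116]
force: [-0.1, -0.1, 0.6]
width: 0.0527
gripper_force: 0.0
```

>>> play_rows(
  travel=[
    [0.16,0.88,0.14],
    [0.15,0.88,0.14],
    [0.14,0.88,0.14],
    [0.14,0.88,0.14],
    [0.13,0.89,0.14],
    [0.12,0.89,0.14],
    [0.11,0.89,0.14],
    [0.1,0.89,0.14],
  ],
  twist=[-0.07,-0.07,-0.07,-0.07,-0.07,-0.07,-0.07,-0.07],
)

```text
t: 49.55
eef_pos: [0.4661, 0.1336, 0.2151]
ee_rot: [3.141, 0.0, -3.083]
force: [0.3, 0.5, 0.3]
width: 0.0525
gripper_force: 0.0
```

>>> play_rows(
  travel=[
    [0.09,0.89,0.14],
    [0.08,0.89,0.14],
    [0,0,0],
    [0,0,0],
  ],
  twist=[-0.07,-0.07,0,0],
)

```text
t: 50.05
eef_pos: [0.4594, 0.1766, 0.2082]
ee_rot: [-3.142, -0.0, -3.063]
force: [0.4, -0.1, -0.6]
width: 0.0526
gripper_force: 0.0
```

Run:
```python
from h import *
st=arm.get_state(); print(st["eef_pos"],st["ee_rot"],st["q"],st["t"])
plan(.4585,.1765,.135,3.217,6)
s=cam("scene");h=cv2.cvtColor(s["pixels"],cv2.COLOR_RGB2HSV)[125:180,240:310]; m=((h[...,0]>=18)&(h[...,0]<=37)&(h[...,1]>90)&(h[...,2]>40)).astype(np.uint8)
print(cv2.findNonZero(m).reshape(-1,2).mean(0)+[240,125],m.sum())
cv2.imwrite("pics/g10.png",np.hstack([crop(s,235,105,315,165),crop(s,235,125,315,185)]))
```

```text
[0.4593586  0.17655512 0.20815305] [-3.14153109e+00 -5.10909494e-05 -3.06288125e+00] [ 7.67307627e-01  8.53591286e-02 -4.36294207e-01  1.73780696e-05
 -1.04922156e+00 -2.25940121e+00] 50.05
travel [[0.01, 0.0, 0.49], [0.01, 0.0, 0.49], [0.01, 0.0, 0.49], [0.01, 0.0, 0.49], [0.01, 0.0, 0.49], [0.01, 0.0, 0.49]] 
twist 0.004 x 6
[271.04545455 147.87012987] 154
```

Run:
```python
from h import *
s=cam("scene");h=cv2.cvtColor(s["pixels"],cv2.COLOR_RGB2HSV)[125:180,240:310]; m=((h[...,0]>=18)&(h[...,0]<=37)&(h[...,1]>90)&(h[...,2]>40)).astype(np.uint8)
n,l,st,c=cv2.connectedComponentsWithStats(m); print(st,c+[240,125])
```

```text
[[   0    0   70   55 3699]
 [  23    0    8    4   12]
 [  22    6    2    1    2]
 [  23    9    1    1    1]
 [  26   18   12   16  136]] [[274.63773993 152.16139497]
 [266.5        126.5       ]
 [262.5        131.        ]
 [263.         134.        ]
 [271.72058824 150.30147059]]
```

The lamp hasn't moved (271.7,150.3); the extra pixels were gripper trim. Descending and gripping.

>>> play_rows(
  travel=[
    [0.01,0,0.5],
    [0.01,0,0.5],
    [0.01,0,0.5],
    [0.01,0,0.5],
    [0.01,0,0.5],
    [0,0,0.4],
    [0,0,0],
  ],
  twist=[0,0,0,0,0,0,0],
)

```text
t: 51.02
eef_pos: [0.458, 0.1761, 0.1347]
ee_rot: [-3.141, -0.001, -3.064]
force: [0.3, -0.4, 0.5]
width: 0.0528
gripper_force: 0.0
```

>>> play_rows(
  travel=[
    [0,0,0],
    [0,0,0],
    [0,0,0],
    [0,0,0],
    [0,0,0],
    [0,0,0],
  ],
  twist=[0,0,0,0,0,0],
  fingers=0,
  newtons=30,
)

```text
t: 51.78
eef_pos: [0.4585, 0.1765, 0.1358]
ee_rot: [3.141, 0.0, -3.064]
force: [-1.0, -2.6, 4.6]
width: 0.0259
gripper_force: 30.0
```

Gripped at 25.9 mm (the lamp is 26 mm). Lifting above the bar.

>>> play_rows(
  travel=[
    [0,0,-0.4],
    [0,0,-0.8],
    [0,0,-1],
    [0,0,-1],
    [0,0,-1],
    [0,0,-1],
    [0,0,-1],
    [0,0,-1],
  ],
  twist=[0,0,0,0,0,0,0,0],
  newtons=40,
)

```text
t: 52.78
eef_pos: [0.458, 0.1762, 0.3166]
ee_rot: [3.141, -0.0, -3.064]
force: [0.3, -0.2, -1.3]
width: 0.0261
gripper_force: 40.0
```

>>> play_rows(
  travel=[
    [0,0,-0.9],
    [0,0,-0.5],
    [0,0,0],
  ],
  twist=[0,0,0],
)

```text
t: 53.15
eef_pos: [0.4585, 0.1765, 0.3511]
ee_rot: [3.141, 0.001, -3.064]
force: [-0.4, -0.4, -2.1]
width: 0.026
gripper_force: 40.0
```

Run:
```python
from h import *
st=arm.get_state(); print(st["eef_pos"],st["ee_rot"],st["force"],st["width"])
plan(.6645,.073,.355,3.04,16)
```

```text
[0.45845929 0.17653757 0.35109059] [ 3.14077593e+00  8.81505116e-04 -3.06379459e+00] [-0.36914216 -0.38845306 -2.11284844] 0.02595322452715517
travel [[-0.49, -0.3, -0.01], [-0.5, -0.29, -0.01], [-0.5, -0.29, -0.01], [-0.5, -0.28, -0.01], [-0.51, -0.28, -0.01], [-0.51, -0.27, -0.01], [-0.51, -0.26, -0.01], [-0.52, -0.26, -0.01], [-0.52, -0.25, -0.01], [-0.52, -0.25, -0.01], [-0.52, -0.24, -0.01], [-0.53, -0.24, -0.01], [-0.53, -0.23, -0.01], [-0.53, -0.22, -0.01], [-0.53, -0.22, -0.01], [-0.54, -0.21, -0.01]] 
twist 0.075 x 16
```

>>> play_rows(
  travel=[
    [-0.49,-0.3,-0.03],
    [-0.5,-0.29,-0.03],
    [-0.5,-0.29,-0.03],
    [-0.5,-0.28,-0.03],
    [-0.51,-0.28,-0.03],
    [-0.51,-0.27,-0.03],
    [-0.51,-0.26,-0.03],
    [-0.52,-0.26,-0.03],
  ],
  twist=[0.08,0.08,0.08,0.08,0.07,0.07,0.07,0.07],
)

```text
t: 54.15
eef_pos: [0.5623, 0.124, 0.3566]
ee_rot: [3.142, 0.0, 3.129]
force: [-1.0, -0.0, -0.4]
width: 0.0256
gripper_force: 40.0
```

>>> play_rows(
  travel=[
    [-0.52,-0.25,-0.01],
    [-0.52,-0.25,-0.01],
    [-0.52,-0.24,-0.01],
    [-0.53,-0.24,-0.01],
    [-0.53,-0.23,-0.01],
    [-0.53,-0.22,-0.01],
    [-0.53,-0.22,-0.01],
    [-0.54,-0.21,-0.01],
  ],
  twist=[0.08,0.08,0.08,0.08,0.07,0.07,0.07,0.07],
)

```text
t: 55.15
eef_pos: [0.6652, 0.0719, 0.3585]
ee_rot: [-3.142, -0.0, 3.039]
force: [0.1, 0.4, -2.0]
width: 0.0257
gripper_force: 40.0
```

Run:
```python
from h import *
np.set_printoptions(precision=2,suppress=True)
st=arm.get_state(); p=st["eef_pos"]; print(p,st["ee_rot"],st["force"],st["width"])
s=cam("scene"); w=st["ee_rot"][2]; ax=-np.array([np.cos(w),np.sin(w),0]); ay=np.array([-ax[1],ax[0],0])
o=p*[1,1,1]-[0,0,.1358]
h=cv2.cvtColor(s["pixels"],cv2.COLOR_RGB2HSV); m=((h[...,0]>=18)&(h[...,0]<=37)&(h[...,1]>120)&(h[...,2]>70)).astype(np.uint8)
c=proj(s,p)[0].astype(int); mm=np.zeros_like(m); mm[c[1]-25:c[1]+30,c[0]-30:c[0]+30]=m[c[1]-25:c[1]+30,c[0]-30:c[0]+30]
n,l,stt,cc=cv2.connectedComponentsWithStats(mm); print("lamp",stt[1:],cc[1:],"pred TCP",c)
im=crop(s,200,110,320,200,800,600)
for X in [o+ax*a+ay*b for a in(-.083,.083) for b in(-.036,.036)]+[p*[1,1,0]+[0,0,.195]]:
    u=((proj(s,X)[0]-[200,110]+.5)*800/120).astype(int); cv2.circle(im,tuple(int(v) for v in u),4,(255,0,255),1)
cv2.imwrite("pics/g11.png",im)
```

```text
[0.67 0.07 0.36] [-3.14 -0.    3.04] [ 0.12  0.41 -2.04] 0.025657777017015316
lamp [[289 135   3   1   3]
 [282 137   2   1   2]
 [286 136   2   1   2]
 [265 139  10   4  13]
 [288 143   1   1   1]
 [265 145   1   1   1]
 [273 145  10  18 126]
 [266 147   1   2   2]] [[290.   135.  ]
 [282.5  137.  ]
 [286.5  136.  ]
 [269.23 140.62]
 [288.   143.  ]
 [265.   145.  ]
 [277.88 154.3 ]
 [266.   147.5 ]] pred TCP [276 151]
```

View pics/g11.png

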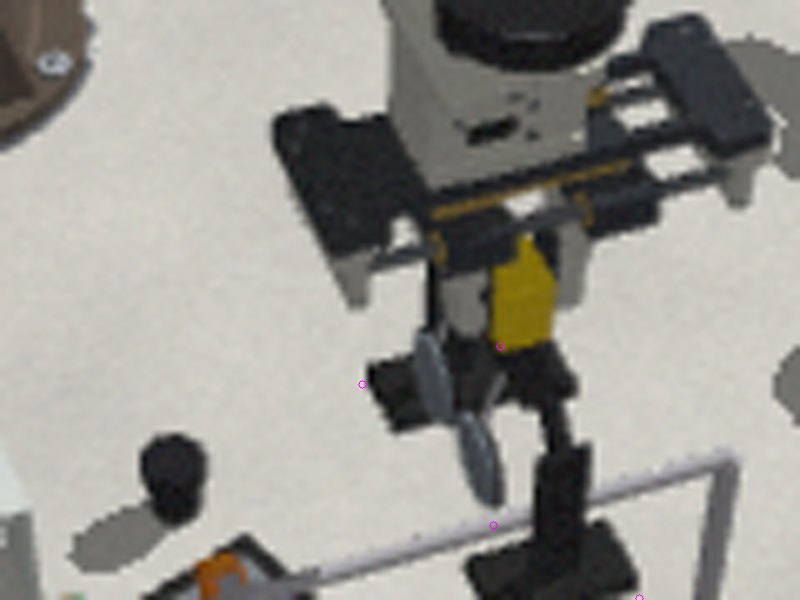

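The bar passes under the TCP point (493,525) and the front pad is beyond the bar. Before lowering I check that the lenses leave room for the bar.

Run:
```python
from h import *
np.set_printoptions(precision=1,suppress=True)
st=arm.get_state(); p=st["eef_pos"]; s=cam("scene"); w=st["ee_rot"][2]; ax=-np.array([np.cos(w),np.sin(w),0]); ay=np.array([-ax[1],ax[0],0]); o=p-[0,0,.1358]
cp=-s["R"].T@s["t"]
for yy in (-.02,-.03,-.04):
    print(yy)
    for u in [(425,335),(445,425),(415,360),(455,400),(470,415),(490,505),(460,440),(503,480),(436,378),(482,460)]:
        px=np.array(u)/6.667+[200,110]-.5
        d=s["R"].T@np.array([(px[0]-s["cx"])/s["fx"],(px[1]-s["cy"])/s["fy"],1])
        k=(yy-(cp-o)@ay)/(d@ay); X=cp+k*d-o; print(u,1e3*np.array([X@ax,X[2]]))
t=cam("top")
# from g9: top pic before lifting: lens line at crop x=605, y 140..248 -> headband frame then
for r in ((605,140),(607,190),(608,200),(609,248)):
    for z in (.03,.06): print(r,z,1e3*(onz(t,[[180+(r[0]-400)/5-.4,180+r[1]/5-.4]],z)[0]-[.4585,.1765,0]))
```

```text
-0.02
(425, 335) [-44.8  67.8]
(445, 425) [-17.2  35.5]
(415, 360) [-55.9  40.1]
(455, 400) [-7.  62.9]
(470, 415) [10.4 71. ]
(490, 505) [37.7 39.6]
(460, 440) [ 0.8 44.2]
(503, 480) [49.5 69.6]
(436, 378) [-30.   54.1]
(482, 460) [26.2 57.7]
-0.03
(425, 335) [-20.7  95.1]
(445, 425) [ 6.2 63.8]
(415, 360) [-31.5  68.2]
(455, 400) [16.  90.4]
(470, 415) [32.9 98.3]
(490, 505) [59.4 67.8]
(460, 440) [23.6 72.2]
(503, 480) [70.9 96.9]
(436, 378) [-6.3 81.9]
(482, 460) [48.2 85.3]
-0.04
(425, 335) [  3.4 122.5]
(445, 425) [29.5 92. ]
(415, 360) [-7.  96.4]
(455, 400) [ 39.  117.9]
(470, 415) [ 55.5 125.6]
(490, 505) [81.2 96. ]
(460, 440) [ 46.4 100.2]
(503, 480) [ 92.3 124.2]
(436, 378) [ 17.4 109.6]
(482, 460) [ 70.3 113. ]
(605, 140) 0.03 [ 46.7 -20.8  30. ]
(605, 140) 0.06 [ 44.2 -23.3  60. ]
(607, 190) 0.03 [  5.9 -22.1  30. ]
(607, 190) 0.06 [  4.1 -24.6  60. ]
(608, 200) 0.03 [ -2.2 -22.9  30. ]
(608, 200) 0.06 [ -3.8 -25.3  60. ]
(609, 248) 0.03 [-41.  -23.4  30. ]
(609, 248) 0.06 [-41.9 -25.8  60. ]
```

Run:
```python
from h import *
np.set_printoptions(precision=1,suppress=True,linewidth=220)
st=arm.get_state(); p=st["eef_pos"]; s=cam("scene"); w=st["ee_rot"][2]; ax=-np.array([np.cos(w),np.sin(w),0]); ay=np.array([-ax[1],ax[0],0]); o=p-[0,0,.1358]
g=s["pixels"].astype(np.float32)
xs=np.arange(-60,61,4)
print("     ",xs)
for z in range(90,20,-6):
    q=proj(s,[o+ax*x*1e-3+ay*-.0205+[0,0,z*1e-3] for x in xs]).astype(np.float32)
    v=cv2.remap(g,q[:,0].reshape(1,-1),q[:,1].reshape(1,-1),1)[0]; print(z,np.round(v.mean(1)).astype(int)); 
    if z in(54,48,60): print("  b-r",np.round(v[:,2]-v[:,0]).astype(int))
```

```text
[-60 -56 -52 -48 -44 -40 -36 -32 -28 -24 -20 -16 -12  -8  -4   0   4   8  12  16  20  24  28  32  36  40  44  48  52  56  60]
90 [195 195 177 155 102  44  27  32  55  85  61  32  27  27  28  32  37  39  38  40  41  58  99 160 196 189 193 196 201 200 200]
84 [199 197 179 155 107  50  31  44  69  73  43  31  24  27  32  39  38  40  40  33  45  83 131 146 128 142 153 183 189 194 199]
78 [200 198 180 155 103  46  40  76  96  62  53  38  29  37  38  39  40  37  34  49  60 109  91  82  72 113 117 141 153 183 200]
72 [199 195 180 133  60  63  87 104 103  77  70  63  46  49  32  34  35  46  90  88 100  89  87  81  79  80  78 105 140 174 198]
66 [199 195 160  82  90  87  84  90  88  85  95  69  64  49  29  32  53 102 101  90  97  93  95  78  86  76  66 100 119 157 198]
60 [198 169 113  90  72  72  74  80  74  81  83  72  67  53  33  55  81  79  73  79  78  80  83  83  83  72  66  75 105 177 178]
  b-r [-9 -6  4  9  9 10 11 10 11 13 11  9  7  4  2  7 11  9 10 11 10 10 11  9  9  7  3  1 -3 -8 -3]
54 [181 132  97  76  68  69  68  69  69  73  71  67  76  56  59  72  75  70  69  71  72  72  71  72
[... 176 characters left out ...]
67  70  65  61  82 107  82  66  69  69  68  67  67  69  70  66  69 129 181 162 129]
  b-r [-4  3  8  8  9  9  9  8  9  8  8  9  8  7  7  5  8  8  9  8  8 10  9 10  9  8  3 -4 -2  3  0]
42 [161  78  72  70  66  68  67  67  69  67  69  65  65 114 137 122  93  79  80  69  69  68  68  70  70  72 123 177 160 117 177]
36 [ 52  62  74  61  67  68  69  71  68  69  71  85 164 177 163 149 120 102  91  85  83  68  76  82 103 136 180 154 120 179 134]
30 [ 49  57  51  56  65  65  72  71  68  93 143 194 196 189 178 164 140 136 131 105 106  96 121 150 167 177 146 134 177 127  40]
24 [ 46  42  43  48  57  61  64  59 104 188 202 199 197 195 185 186 174 172 152 164 144 169 185 179 174 142 138 186 114  42  40]
```

Run:
```python
from h import *
np.set_printoptions(precision=1,suppress=True,linewidth=220)
s=cam("scene"); t=cam("top")
for nm,f in (("scene",s),("top",t)):
    g=f["pixels"].astype(np.float32).mean(2)
    xo=np.arange(-16,17,2)
    print(nm,xo)
    for y in (-.24,-.17,-.1,-.08,-.01,.0,.01,.02,.12,.13,.14,.15,.16,.17):
        L=[]
        for yy in (y-.004,y,y+.004):
            xb=.654+.103*(yy+.0365)
            q=proj(f,[[xb+a*1e-3,yy,.19] for a in xo]).astype(np.float32); L.append(cv2.remap(g,q[:,0].reshape(1,-1),q[:,1].reshape(1,-1),1)[0])
        print(round(y,2),np.mean(L,0).astype(int))
```

```text
scene [-16 -14 -12 -10  -8  -6  -4  -2   0   2   4   6   8  10  12  14  16]
-0.24 [130 114 110 112 126 152 169 164 144 123 125 152 183 199 201 202 202]
-0.17 [194 197 197 193 186 179 170 157 136 121 130 161 187 195 196 196 196]
-0.1 [ 92  54  54  79 124 149 143 131 113  92  73  57  49  45  46  44  49]
-0.08 [ 68  97 116 121 114 104 103 105 104 104 105 110 106  86  73  68  67]
-0.01 [203 202 199 182 162 153 148 136 125 136 170 198 208 207 206 205 204]
0.0 [203 203 199 191 182 172 159 141 125 135 166 195 206 206 206 206 205]
0.01 [205 205 199 190 182 172 157 139 124 135 169 198 208 208 208 208 207]
0.02 [202 202 198 192 184 172 157 136 123 135 167 196 206 207 206 205 205]
0.12 [ 27  28  29  34  45  59  66  67  81 117 149 166 147 102  71  68  67]
0.13 [116 134 148 155 159 156 144 128 125 148 182 198 199 197 191 189 190]
0.14 [202 198 190 181 175 163 146 127 127 152 183 198 201 201 202 204 203]
0.15 [202 200 192 184 176 163 145 128 127 156 188 203 204 205 204 203 202]
0.16 [203 202 200 194 180 164 144 125 126 154 189 203 206 206 206 205 205]
0.17 [202 199 192 184 175 162 142 125 126 155 
[... 455 characters left out ...]
2  96  83  74  58  42  33]
0.0 [ 90  88  92  98  98  99 118 139 141 140 125 108  93  80  71  61  49]
0.01 [157 155 160 162 150 142 140 140 144 140 130 116 100  92  88  82  76]
0.02 [165 165 166 162 155 149 145 148 152 136 120 104  91  89  88  88  83]
0.12 [ 92 115 138 146 151 146 143 149 147 128 111  96  77  53  39  34  34]
0.13 [ 89 101 109 113 119 125 136 151 142 125 108  91  66  42  36  32  33]
0.14 [ 92 101 112 121 119 120 136 150 142 138 143 138 118 101  94  85  79]
0.15 [114 108 106 105 105 117 138 143 137 135 135 146 159 164 167 152 134]
0.16 [146 144 141 128 113 123 137 139 139 133 132 146 157 162 165 163 143]
0.17 [147 146 145 142 139 139 142 147 143 129 135 154 162 165 156 145 112]
```

Both cameras agree on the relative offset: the TCP should be at x≈0.6644, so I shift by -0.8 mm. I lower in steps while watching the lateral force, since the bar has to pass between the lenses.

>>> play_rows(
  travel=[
    [0.03,0,0.3],
    [0,0,0.5],
    [0,0,0.5],
    [0,0,0.4],
    [0,0,0.3],
    [0,0,0.2],
    [0,0,0],
  ],
  twist=[0,0,0,0,0,0,0],
)

```text
t: 56.32
eef_pos: [0.6635, 0.0724, 0.3032]
ee_rot: [-3.141, -0.0, 3.039]
force: [0.3, 0.9, -0.1]
width: 0.0258
gripper_force: 40.0
```

>>> play_rows(
  travel=[
    [0,0,0.15],
    [0,0,0.15],
    [0,0,0.15],
    [0,0,0.15],
    [0,0,0],
    [0,0,0],
  ],
  twist=[0,0,0,0,0,0],
)

```text
t: 57.08
eef_pos: [0.6636, 0.0724, 0.2886]
ee_rot: [-3.142, 0.0, 3.039]
force: [-0.7, 0.0, -2.0]
width: 0.0257
gripper_force: 40.0
```

>>> play_rows(
  travel=[
    [-0.03,0,0.1],
    [0,0,0.15],
    [0,0,0.15],
    [0,0,0.15],
    [0,0,0.1],
    [0,0,0],
    [0,0,0],
  ],
  twist=[0,0,0,0,0,0,0],
)

```text
t: 57.95
eef_pos: [0.6644, 0.0724, 0.2724]
ee_rot: [3.142, 0.0, 3.039]
force: [0.9, 0.0, -1.5]
width: 0.026
gripper_force: 40.0
```

>>> play_rows(
  travel=[
    [0,0,0.12],
    [0,0,0.15],
    [0,0,0.15],
    [0,0,0.15],
    [0,0,0.15],
    [0,0,0],
    [0,0,0],
  ],
  twist=[0,0,0,0,0,0,0],
)

```text
t: 58.82
eef_pos: [0.6644, 0.0724, 0.2544]
ee_rot: [-3.142, 0.0, 3.039]
force: [-0.4, 0.1, -1.2]
width: 0.026
gripper_force: 40.0
```

>>> play_rows(
  travel=[
    [0,0,0.15],
    [0,0,0.2],
    [0,0,0.2],
    [0,0,0.2],
    [0,0,0.15],
    [0,0,0],
    [0,0,0],
  ],
  twist=[0,0,0,0,0,0,0],
)

```text
t: 59.7
eef_pos: [0.6644, 0.0724, 0.232]
ee_rot: [3.142, 0.0, 3.039]
force: [-0.5, -0.5, -2.0]
width: 0.0254
gripper_force: 40.0
```

The bar passed between the lenses without touching. Crown contact is expected at TCP z≈0.2258.

>>> play_rows(
  travel=[
    [0,0,0.1],
    [0,0,0.08],
    [0,0,0.04],
    [0,0,0.03],
    [0,0,0],
    [0,0,0],
  ],
  twist=[0,0,0,0,0,0],
)

```text
t: 60.45
eef_pos: [0.6643, 0.0723, 0.2258]
ee_rot: [-3.142, 0.0, 3.039]
force: [-0.7, 0.0, 0.7]
width: 0.0256
gripper_force: 40.0
```

>>> play_rows(
  travel=[
    [0,0,0],
    [0,0,0],
    [0,0,0],
    [0,0,0],
    [0,0,0],
    [0,0,0],
    [0,0,0],
    [0,0,0],
  ],
  twist=[0,0,0,0,0,0,0,0],
  fingers=0.5,
)

```text
t: 61.45
eef_pos: [0.6643, 0.0724, 0.2255]
ee_rot: [3.142, -0.0, 3.039]
force: [0.1, -1.1, 0.9]
width: 0.0435
gripper_force: 0.0
```

>>> play_rows(
  travel=[
    [0,0,-0.2],
    [0,0,-0.4],
    [0,0,-0.6],
    [0,0,-0.8],
    [0,0,-0.8],
    [0,0,-0.6],
    [0,0,0],
  ],
  twist=[0,0,0,0,0,0,0],
)

```text
t: 62.32
eef_pos: [0.6649, 0.0725, 0.3124]
ee_rot: [3.14, 0.003, 3.039]
force: [-0.2, 0.4, 0.5]
width: 0.0439
gripper_force: 0.0
```

>>> play_rows(
  travel=[
    [0.5,0,0],
    [0.8,0,0],
    [0.8,0,0],
    [0.8,0,0],
    [0.8,0,0],
    [0.8,0,0],
    [0.5,0,0],
    [0,0,0],
  ],
  twist=[0,0,0,0,0,0,0,0],
)

```text
t: 63.32
eef_pos: [0.5391, 0.0851, 0.3106]
ee_rot: [3.141, 0.0, 3.04]
force: [1.1, -0.4, 0.1]
width: 0.0437
gripper_force: 0.0
```

Run:
```python
from h import *
st=arm.get_state(); print(st["eef_pos"],st["force"],st["t"])
s=cam("scene"); t=cam("top")
cv2.imwrite("pics/end.png",np.hstack([crop(s,160,120,320,240,500,375),crop(t,190,130,350,250,300,375)]))
```

```text
[0.53914704 0.08514696 0.31064967] [ 1.10023175 -0.41990794  0.10774189] 63.325
```

View pics/end.png

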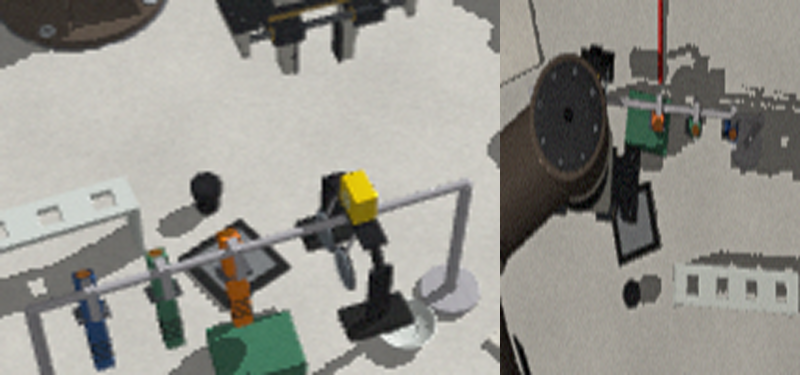

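Three torches and the headband hang on the bar, and the lamp stands upright at (358,197). I wait, then check that nothing still swings.

>>> play_rows(
  travel=[
    [0,0,0],
    [0,0,0],
    [0,0,0],
    [0,0,0],
    [0,0,0],
    [0,0,0],
    [0,0,0],
    [0,0,0],
  ],
  twist=[0,0,0,0,0,0,0,0],
)

```text
t: 64.42
eef_pos: [0.54, 0.0851, 0.3106]
ee_rot: [3.142, 0.0, 3.039]
force: [-0.5, 0.3, -0.5]
width: 0.0437
gripper_force: 0.0
```

>>> play_rows(
  travel=[
    [0,0,0],
    [0,0,0],
    [0,0,0],
    [0,0,0],
    [0,0,0],
    [0,0,0],
    [0,0,0],
    [0,0,0],
  ],
  twist=[0,0,0,0,0,0,0,0],
)

```text
t: 65.42
eef_pos: [0.54, 0.0851, 0.3106]
ee_rot: [-3.142, -0.0, 3.039]
force: [1.5, -0.0, 0.6]
width: 0.0436
gripper_force: 0.0
```

Run:
```python
from h import *
F=[cam("scene")["pixels"].astype(float) for _ in range(8)]
a,b=np.mean(F[:3],0),np.mean(F[-3:],0); d=np.abs(a-b).mean(2)[130:245,160:320]; print(d.max(),(d>25).sum())
old=cv2.imread("pics/end.png")[:,:500,::-1]; new=cv2.resize(F[-1][120:240,160:320].astype(np.uint8),(500,375),interpolation=cv2.INTER_CUBIC)
e=np.abs(old.astype(float)-new).mean(2); print((e>50).sum(), np.argwhere(e>50).mean(0) if (e>50).any() else "")
```

```text
7.666666666666668 0
36 [ 54.75 289.75]
```

Everything is at rest; the only change is in the gripper area. Handing in.

```bash
python3 -c "
from station import arm
print(arm.job_done())"
```

```text
the job is handed in; nothing more can be done
None
```

The job is handed in at about 66 s: the blue, green and orange torches (the only three in the rack) were each pressed on the desk to a hard stop and hung by their clips, the headband is draped over the bar, everything was still in the last images, and the other things on the desk were left alone.

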